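Put the produce away and hook the bin lid shut

TASK

Put every lemon and garlic bulb that lies on the worktop into the white produce bin, gently: grip them softly and set them down so that nothing bruises. Then take the blue-handled hook pole from its cradle, hook it into the ring eye at the top of the raised lid and swing the lid fully shut with it, without slamming and without touching the lid with the hand. Finally unhook the pole, lay it back in its cradle the way it lay before, and leave the cup, the apple and the kitchen timer where they are.

Things in the scene. Friction and masses are not known exactly. Their poses are not given: they have to be found in the camera images.
- bin: white open produce bin, fixed to the worktop; 200 mm (its x) by 300 mm (its y) by 76 mm high, walls and floor 6 mm thick. Origin at the centre of its underside, z up; -x is the front, with black vent slots, which looks roughly to the robot's left; the lid's hinge runs along y on the rear rim (+x).
- hinge (a point): middle of the lid's hinge line, on the bin's rear rim: 100 mm behind the bin's centre, 76 mm up; its axes are the bin's (the hinge axis is y).
- lid (a joint): angle of the lid, a light wooden board 206 x 300 x 10 mm: 0 = shut, lying on the rim; pi/2 = upright; it starts raised, leaning back beyond upright, and cannot go past 2.2. Its hinge is stiff: the lid stays wherever it is left and takes up to 3 N at the eye to move.
- eye (a point): centre of the steel ring eye, 44 mm inside, 6 mm wire, on the middle of the lid's free edge; about 0.3 m high at the start. It stands 30 mm beyond the edge, square to the hinge: a bar parallel to the hinge passes through and turns in it at any lid angle. With the lid at angle a it lies from the hinge, in the bin's axes, at x = -0.236 cos a + 0.005 sin a, z = 0.236 sin a + 0.005 cos a (m).
- pole_grip (a point): middle of the pole's blue handle, where to grip it (near its centre of mass). The handle is a bar 24 x 24 mm, from x = -85 to +55 mm; z is up as it lies. A 9 mm steel rod runs on along +x to x = 200 mm and is bent there to -y for 50 mm: the hook, level with the rod, its last 9 mm bent back towards the handle. Mass 0.15 kg.
- hook (a point): middle of the pole's hook bar: 200 mm along x and 22 mm along -y from pole_grip.
- cradle_seat (a point): where pole_grip lies when the pole rests in its cradle, 57 mm above the worktop; x points along the pole to the hook, z up. The fixed cradle is a dark plate 150 x 75 x 10 mm with two U-shaped wire forks, 50 mm behind and 45 mm ahead of this point; their slot is 28 mm wide, flaring to 58 mm at 78 mm height.
- lemon_a_centre (a point): yellow lemon, 78 mm long and 55 mm thick, lying on the worktop; the point is its centre, 28 mm above the worktop; its x axis is the lemon's long axis. May be absent. Soft: it bruises if the two fingers together press it with more than 40 N (20 N each); 8 N a finger holds it well. Set it down in the bin; do not let it fall in.
- lemon_b_centre (a point): yellow lemon, 78 mm long and 55 mm thick, lying on the worktop; the point is its centre, 28 mm above the worktop; its x axis is the lemon's long axis. May be absent. Soft: it bruises if the two fingers together press it with more than 40 N (20 N each); 8 N a finger holds it well. Set it down in the bin; do not let it fall in.
- lemon_c_centre (a point): yellow lemon, 78 mm long and 55 mm thick, lying on the worktop; the point is its centre, 28 mm above the worktop; its x axis is the lemon's long axis. May be absent. Soft: it bruises if the two fingers together press it with more than 40 N (20 N each); 8 N a finger holds it well. Set it down in the bin; do not let it fall in.
- garlic_a_centre (a point): whitish garlic bulb, round, 48 mm wide, 51 mm tall, stands on its flat base; the point is its centre, 25 mm above the worktop. May be absent. Soft: bruises like the lemons above 20 N a finger; 8 N a finger holds it well. Set it down in the bin; do not let it fall in.
- garlic_b_centre (a point): whitish garlic bulb, round, 48 mm wide, 51 mm tall, stands on its flat base; the point is its centre, 25 mm above the worktop. May be absent. Soft: bruises like the lemons above 20 N a finger; 8 N a finger holds it well. Set it down in the bin; do not let it fall in.
- lemon_a: the same lemon, origin below its centre
- lemon_b: the same lemon, origin below its centre
- lemon_c: the same lemon, origin below its centre
- garlic_a: the same bulb, origin under its base
- garlic_b: the same bulb, origin under its base
- pole: the hook pole; origin 12 mm below pole_grip, same axes
- cup: small white coffee cup, 64 mm wide and 51 mm tall, a bystander; origin at the centre of its underside
- apple: red apple, 75 mm, a bystander; origin at the centre of its underside
- timer: red and white kitchen timer, 64 mm wide and 53 mm tall, a bystander; origin at the centre of its underside

How it is judged:
By the outcome, as a careful person would: the job done as asked, in the order asked, and still so for the second after the job is handed in, with the robot touching nothing.
Of lemon_a, lemon_b, lemon_c, garlic_a, garlic_b only 3 to 5 are there at a start; the rules pass over those that are not, and their reading is None.
At some moment in a run one of lemon_a, lemon_b, lemon_c, garlic_a, garlic_b may be knocked a few centimetres aside while the robot is not near it.
It also fails if it takes over 210 s, if anything falls off the work surface, if the arm or the gripper's body presses on something with over 40 N, if the wrist force passes 120 N, or if a joint passes its speed limit or range.

ROBOT

A 6-joint arm with a two-finger parallel gripper is mounted at the origin on a cart in front of the work surface, level with it; the furniture and walls round the work are solid. World frame = base frame: x ahead of the robot, y to its left, z up, the work surface at z = 0. Lengths are in m, angles in degrees, forces in N, time in s.
With the tool pointing down it reaches from about 0.35 to 0.875 m from the base axis. Payload 4.2 kg.
Tool frame: the origin (TCP) lies on the centre line of the jaws, within the pads' length; the fingertips stand 25 mm ahead of it and the grasp point (between the pads) lies 6 mm ahead of it; z points along the fingers, y is the line along which they close (so a half turn about z gives the same grasp; the last joint's range is limited). The gripper opens to 87 mm and grips with 3 to 60 N. Pads are 19 mm wide; open, the fingers measure 117 mm over their backs; the gripper's body (75 mm by 190 mm) begins 51 mm behind the grasp point.
Start: joints at [81.795, 22.042, 0.453, 0, -68.411, -14.817], TCP at [0.244, 0.575, 0.248] pointing down, gripper open.
Joint ranges: [-179.83, 179.83], [-69.29, 118.12], [-61.27, 80.66], [-181.25, 117.63], [-171.15, -9.14], [-177.46, 177.46]. Speed limits (degrees/s): [159.86, 159.86, 180, 180, 180, 180].

INTERFACE

Orientations are given as a 3x3 rotation matrix whose columns are the frame's x, y, z axes.
In Python, from station import r gives the robot as it stands.
- The arm moves only by the tool move_arm, never from a script. Its argument "series" is a list of rows, each an object with "grip": the opening, from 0 (shut) to 1 (fully open); "xyz": the shift along the tool's x, y, z in mm, a list of three; "angular": the turn, a rotation vector about the tool's x, y, z in rad, a list of three. A call has 1 to 10 rows; each row is the pose to reach, as a shift and turn from the pose commanded when the call began, along the tool's axes at that moment; what a row does not reach only later rows make up. A row lasts 1/10 s, in which the tool goes at most 50 mm and 8.59 degrees, less where a joint would pass 70% of its speed; a pose out of reach is approached as far as the arm can. A call with a gripper value outside its range is refused whole. The fingers move at their own pace and stop on an object; the grip force is fixed at half the most. Time passes only in rows, so rows that repeat a pose let the fingers close. It gives the time, the measured TCP pose, the force, the opening and the grip force at its end, in the units of the state.
- r.sense(): the state, without advancing time (a new reading comes with each control period).
- r.capture(name): name is "scene" or "top" or "wrist"; returns a dict with "img" (420x560x3 uint8, red, green, blue), "camera_matrix" (3x3 intrinsics, pixels), "rvec" (rotation vector, rad) and "tvec" (3), from world to camera coordinates, as OpenCV has them; the wrist camera has in their place "hand_eye" (4x4, takes a point from camera to tool coordinates, whose origin is the TCP and whose axes are the flange's). Camera axes: x right, y down, z forward; pixel columns grow to the right and rows downward; lengths in m; the calibration is good to about 2 mm. A picture is of the moment at which its call begins: read the wrist's pose just before it. There is no depth.
- r.finish_job(): hands the job in; it is judged then, once.
The state is a dict: "time_s": time; "joints": joint angles; "joint_velocities": joint speeds; "effort": joint torques, N m; "tcp_pos": TCP position; "ee_rot": TCP orientation; "wrist_force": force on the tool from outside, world axes, zero at the start; "moment": the same for the moment, N m; "gripper_width": opening from 0.0 (shut) to 1.0 (fully open); "gripper_force": force on a finger pad.
Only numpy, scipy, OpenCV 4.12 (cv2) and the standard library are available. Lean on these libraries where they do the work, as an engineer would, in place of code of your own. Each camera call takes 0.05 s, during which the arm holds its last target. There are 200 camera calls.

## Working session

There is one attempt and no reset: what is moved stays moved. The work goes in short steps, Python scripts to look and compute and a tool call to move; the robot and the scene stay as the last step left them, time stands still between calls to the robot, and variables do not carry over. Pictures are saved under pics/ and viewed, at most 14 in all, crops included, and the job is handed in when it is done.

Besides the shell and the picture viewer there is one more tool, called in YAML: its name, and indented under it one key for each argument. move_arm: Moves the arm, as the interface text tells. Its arguments: {"type":"object","properties":{"series":{"type":"array"}},"required":["series"]}

```bash
mkdir -p pics; ls
cat > h.py <<'E'
import numpy as np, cv2
from station import r
def cap(n):
    s=r.sense(); c=r.capture(n); c['s']=s
    if 'rvec' in c:
        R,_=cv2.Rodrigues(np.array(c['rvec'],float)); t=np.array(c['tvec'],float).ravel()
        c['R']=R; c['o']=-R.T@t; c['t']=t
    else:
        H=np.array(c['hand_eye']); E=np.array(s['ee_rot']); Rw=E@H[:3,:3]
        c['o']=np.array(s['tcp_pos'])+E@H[:3,3]; c['R']=Rw.T; c['t']=-Rw.T@c['o']
    return c
def ray(c,u,v):
    d=c['R'].T@np.linalg.inv(c['camera_matrix'])@[u,v,1]; return d/np.linalg.norm(d)
def onz(c,u,v,z):
    d=ray(c,u,v); return c['o']+d*(z-c['o'][2])/d[2]
def proj(c,p):
    q=np.array(c['camera_matrix'])@(c['R']@np.array(p)+c['t']); return q[:2]/q[2]
def tri(c1,p1,c2,p2):
    d1,d2=ray(c1,*p1),ray(c2,*p2); A=np.stack([d1,-d2],1)
    k=np.linalg.lstsq(A,c2['o']-c1['o'],rcond=None)[0]
    a,b=c1['o']+k[0]*d1,c2['o']+k[1]*d2; return (a+b)/2,np.linalg.norm(a-b)
def save(c,f): cv2.imwrite('pics/'+f,c['img'][:,:,::-1])
E
python3 - <<'E'
from h import *
for n in('scene','top','wrist'):
    c=cap(n); save(c,n+'0.png'); print(n,c['o'].round(3),c['R'][2].round(2))
print(r.sense())
E
```

```text
pics
scene [-0.176 -1.193  0.816] [ 0.53  0.67 -0.52]
top [ 0.397 -0.232  1.409] [ 0.15 -0.01 -0.99]
wrist [0.319 0.545 0.384] [-0.27  0.11 -0.96]
{'time_s': 0.15, 'joints': array([ 8.17952452e+01,  2.20825240e+01,  3.97563333e-01, -2.04161939e-02,
       -6.84125012e+01, -1.48176977e+01]), 'joint_velocities': array([ 0.07129567, -0.11886498,  0.23909409,  0.11484249,  0.00361021,
       -0.09598557]), 'effort': array([-3.44355976e-04, -3.91051269e+01,  1.87586617e+01,  4.22233343e+00,
        1.23829697e-02, -1.34777674e-04]), 'tcp_pos': array([0.24424364, 0.5748463 , 0.24669003]), 'ee_rot': array([[ 9.20300309e-01, -3.91212238e-01, -5.70696902e-04],
       [-3.91212637e-01, -9.20298862e-01, -1.63631168e-03],
       [ 1.14933445e-04,  1.72916198e-03, -9.99998498e-01]]), 'wrist_force': array([-0.22255187, -0.67957659,  0.51880452]), 'moment': array([ 0.0733548 ,  0.03390477, -0.0048751 ]), 'gripper_force': 0.0, 'gripper_width': 0.9980326570717435}
```

View pics/top0.png

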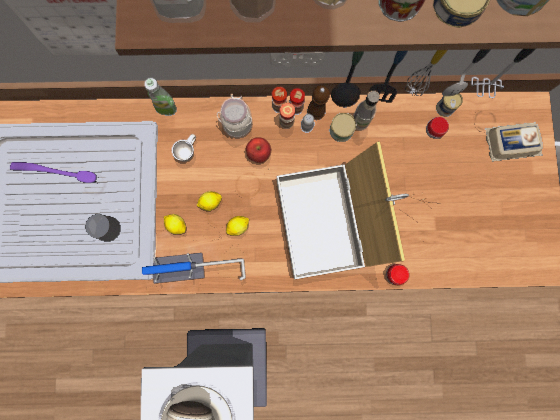

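View pics/scene0.png

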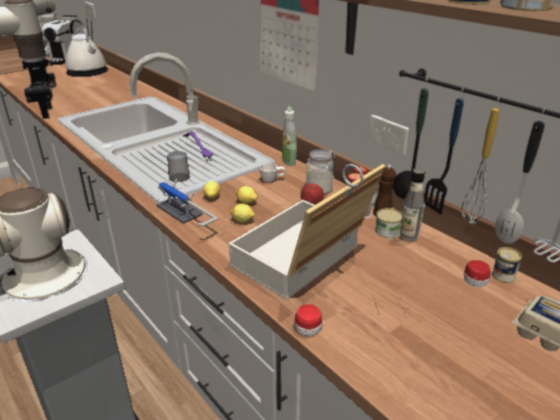

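Three lemons (175,225), (209,201) and (237,226) are visible, and no garlic. The pole runs from (145,270) to its hook at (243,262–278). The eye is near (398,197), and the timer is red at (398,274).

```bash
cat >> h.py <<'E'
def yellow(c,z=0.028,amin=40):
    h=cv2.cvtColor(c['img'],cv2.COLOR_RGB2HSV)
    m=cv2.inRange(h,(24,150,90),(34,255,255)); m=cv2.morphologyEx(m,cv2.MORPH_CLOSE,np.ones((5,5)))
    out=[]
    for k in cv2.findContours(m,cv2.RETR_EXTERNAL,cv2.CHAIN_APPROX_NONE)[0]:
        if cv2.contourArea(k)<amin: continue
        w=np.array([onz(c,*p[0],z)[:2] for p in k],np.float32)
        (x,y),(a,b),_=cv2.minAreaRect(w)
        C=cv2.fitEllipse(k) if len(k)>5 else None
        q=w-w.mean(0); _,_,V=np.linalg.svd(q,full_matrices=False)
        out.append((x,y,max(a,b),min(a,b),np.degrees(np.arctan2(V[0,1],V[0,0]))%180,cv2.contourArea(k),C[0]))
    return out
E
python3 - <<'E'
from h import *
np.set_printoptions(precision=3,suppress=True)
t=cap('top'); s=cap('scene')
for c in(t,s):
    for l in yellow(c): print(np.array(l[:6]).round(3),np.round(l[6]))
print('bin rim corners z.076')
for p in[(278,178),(345,166),(362,267),(294,278)]: print(onz(t,*p,.076))
print('eye top', onz(t,398,197,.3))
for sp in[(352,174),(354,172)]: print(tri(t,(397,198),s,sp))
hsv=cv2.cvtColor(t['img'],cv2.COLOR_RGB2HSV); m=cv2.inRange(hsv,(100,150,60),(125,255,255))
k=max(cv2.findContours(m,0,1)[0],key=cv2.contourArea); print('handle',cv2.minAreaRect(k))
for p in cv2.boxPoints(cv2.minAreaRect(k)): print(onz(t,*p,.069))
print('rod',[onz(t,*p,.057) for p in[(195,265),(242,261),(242,277)]])
print('eye reg'); 
def crop(c,x0,y0,x1,y1,k): return cv2.resize(c['img'][y0:y1,x0:x1],None,fx=k,fy=k,interpolation=cv2.INTER_CUBIC)
a=crop(t,270,130,430,290,3.5); b=crop(s,220,150,400,310,560/180)[:400]
o=np.zeros((600,800,3),np.uint8)
a=crop(t,270,140,410,290,4); o[:,:400]=a[:600,:400]; o[:,400:]=cv2.resize(s['img'][140:320,230:390][:,:],(400,450)).__class__((600,400,3)) if 0 else 0
o[:450,400:]=cv2.resize(s['img'][150:330,230:390],(400,450),interpolation=cv2.INTER_CUBIC)
cv2.imwrite('pics/c1.png',o[:,:,::-1])
E
```

```text
[  0.552  -0.121   0.06    0.057 122.925 297.   ] [237. 225.]
[  0.56    0.062   0.061   0.057  50.817 305.   ] [174. 224.]
[  0.627  -0.039   0.06    0.057 113.174 302.5  ] [209. 200.]
bin rim corners z.076
[ 0.68  -0.244  0.076]
[ 0.712 -0.439  0.076]
[ 0.421 -0.474  0.076]
[ 0.395 -0.283  0.076]
eye top [ 0.581 -0.527  0.3  ]
(array([ 0.578, -0.523,  0.307]), np.float64(0.0009100994639512773))
(array([ 0.579, -0.524,  0.311]), np.float64(0.0062323443339890984))
handle ((165.98780822753906, 267.8902587890625), (8.171934127807617, 48.81073760986328), 83.6598129272461)
[0.435 0.145 0.069]
[0.448 0.009 0.069]
[0.425 0.006 0.069]
[0.413 0.142 0.069]
rod [array([ 0.437, -0.004,  0.057]), array([ 0.445, -0.137,  0.057]), array([ 0.4  , -0.137,  0.057])]
eye reg
```

View pics/c1.png

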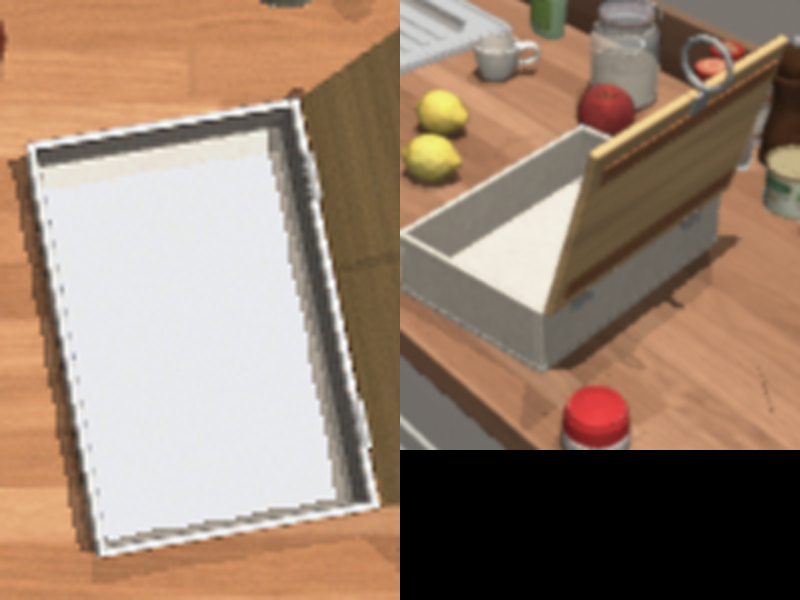

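The crop gives the ring centre at scene pixel (353,175). The bin rim corners in the top view are near (278,178), (344,166), (364,266) and (295,278). That puts the lid at about 105°, which is consistent with the eye height. Next I'll go above the lemons.

```bash
cat >> h.py <<'E'
from scipy.spatial.transform import Rotation as Ro
def Rt(yaw,pitch=0):
    """tool down with tool x at world yaw (deg)"""
    a=np.radians(yaw); x=np.array([np.cos(a),np.sin(a),0]); z=np.array([0,0,-1.])
    return np.stack([x,np.cross(z,x),z],1)
def plan(p,R,s=None):
    s=s or r.sense(); E=np.array(s['ee_rot']); 
    d=E.T@(np.array(p)-s['tcp_pos'])*1000; w=Ro.from_matrix(E.T@R).as_rotvec()
    print('xyz',d.round(1).tolist(),'ang',w.round(3).tolist(),'n',max(np.linalg.norm(d)/50,np.degrees(np.linalg.norm(w))/8.59).round(1))
E
python3 -c "
from h import *
t=cap('top');print([onz(t,*p,.076).round(3).tolist() for p in[(278.2,177.5),(344,165.7),(363.7,266),(295.5,278)]])
plan([.57,-.03,.28],Rt(0))"
```

```text
[[0.682, -0.245, 0.076], [0.713, -0.436, 0.076], [0.424, -0.479, 0.076], [0.395, -0.287, 0.076]]
xyz [536.4, 429.5, -32.5] ang [0.001, 0.0, -0.402] n 13.8
```

move_arm:
  series:
    - {"grip": 1, "xyz": [268, 215, -33], "angular": [0, 0, -0.2]}
    - {"grip": 1, "xyz": [268, 215, -33], "angular": [0, 0, -0.2]}
    - {"grip": 1, "xyz": [268, 215, -33], "angular": [0, 0, -0.2]}
    - {"grip": 1, "xyz": [536, 430, -33], "angular": [0, 0, -0.4]}
    - {"grip": 1, "xyz": [536, 430, -33], "angular": [0, 0, -0.4]}
    - {"grip": 1, "xyz": [536, 430, -33], "angular": [0, 0, -0.4]}
    - {"grip": 1, "xyz": [536, 430, -33], "angular": [0, 0, -0.4]}
    - {"grip": 1, "xyz": [536, 430, -33], "angular": [0, 0, -0.4]}
    - {"grip": 1, "xyz": [536, 430, -33], "angular": [0, 0, -0.4]}
    - {"grip": 1, "xyz": [536, 430, -33], "angular": [0, 0, -0.4]}

```text
time_s: 1.3
tcp_pos: [0.4807, 0.1344, 0.2745]
ee_rot: [[1.0, -0.001, 0.001], [-0.001, -1.0, 0.001], [0.001, -0.001, -1.0]]
wrist_force: [0.9, 0.2, -0.7]
gripper_width: 1.0
gripper_force: 0.0
```

```bash
python3 -c "
from h import *
plan([.57,-.03,.28],Rt(0))"
```

```text
xyz [89.5, 164.2, -5.6] ang [-0.001, -0.001, -0.001] n 3.7
```

move_arm:
  series:
    - {"grip": 1, "xyz": [90, 164, -5], "angular": [0, 0, 0]}
    - {"grip": 1, "xyz": [90, 164, -5], "angular": [0, 0, 0]}
    - {"grip": 1, "xyz": [90, 164, -5], "angular": [0, 0, 0]}
    - {"grip": 1, "xyz": [90, 164, -5], "angular": [0, 0, 0]}
    - {"grip": 1, "xyz": [90, 164, -5], "angular": [0, 0, 0]}
    - {"grip": 1, "xyz": [90, 164, -5], "angular": [0, 0, 0]}

```text
time_s: 1.9
tcp_pos: [0.5698, -0.0287, 0.2785]
ee_rot: [[1.0, -0.004, -0.001], [-0.004, -1.0, 0.0], [-0.001, -0.0, -1.0]]
wrist_force: [-0.2, -0.1, 0.1]
gripper_width: 0.998
gripper_force: 0.0
```

```bash
python3 -c "
from h import *
c=cap('wrist'); save(c,'w1.png')
for l in yellow(c): print(np.array(l[:6]).round(3),np.round(l[6]))
print(c['s']['tcp_pos'],c['o'],c['R'][2])
"
```

```text
[ 5.54000e-01 -1.22000e-01  6.40000e-02  6.00000e-02  1.21392e+02
  2.16650e+03] [357. 192.]
[5.6200e-01 6.4000e-02 6.3000e-02 6.1000e-02 5.0610e+01 2.1935e+03] [198. 186.]
[ 6.3000e-01 -3.8000e-02  6.1000e-02  6.1000e-02  1.1162e+02  2.4445e+03] [286. 125.]
[ 0.56983761 -0.02870597  0.27848048] [ 0.65054286 -0.02836856  0.41578653] [-0.28895137  0.00147612 -0.95734264]
```

View pics/w1.png

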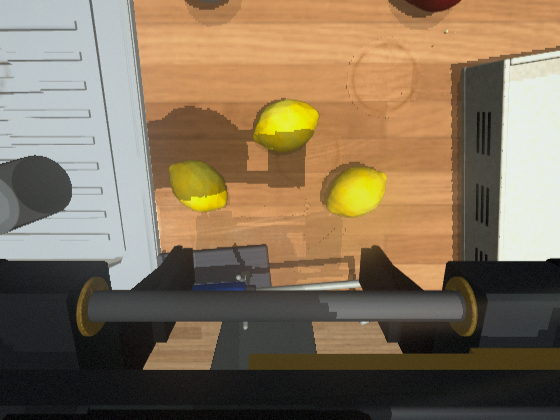

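The wrist view shows lemons at (198,186), (286,125) and (357,192). Their centres agree with the top view within 3 mm, so I'll grasp the right-hand one (C) first.

```bash
python3 -c "
from h import *
print(r.sense()['joints'].round(1))
plan([.553,-.122,.12],Rt(-59));plan([.553,-.122,.036],Rt(-59))"
```

```text
[ 13.5  15.5  -4.5  -0.  -70.   76.4]
xyz [-16.2, 94.2, 158.7] ang [0.0, 0.001, 1.027] n 6.9
xyz [-16.2, 94.2, 242.7] ang [0.0, 0.001, 1.027] n 6.9
```

move_arm:
  series:
    - {"grip": 1, "xyz": [-16, 94, 110], "angular": [0, 0, 0.5]}
    - {"grip": 1, "xyz": [-16, 94, 110], "angular": [0, 0, 0.5]}
    - {"grip": 1, "xyz": [-16, 94, 110], "angular": [0, 0, 0.5]}
    - {"grip": 1, "xyz": [-16, 94, 160], "angular": [0, 0, 1.027]}
    - {"grip": 1, "xyz": [-16, 94, 160], "angular": [0, 0, 1.027]}
    - {"grip": 1, "xyz": [-16, 94, 160], "angular": [0, 0, 1.027]}
    - {"grip": 1, "xyz": [-16, 94, 160], "angular": [0, 0, 1.027]}
    - {"grip": 1, "xyz": [-16, 94, 190], "angular": [0, 0, 1.027]}
    - {"grip": 1, "xyz": [-16, 94, 220], "angular": [0, 0, 1.027]}
    - {"grip": 1, "xyz": [-16, 94, 242], "angular": [0, 0, 1.027]}

```text
time_s: 2.95
tcp_pos: [0.553, -0.1202, 0.0361]
ee_rot: [[0.518, -0.855, -0.001], [-0.855, -0.518, 0.0], [-0.001, 0.0, -1.0]]
wrist_force: [0.8, -0.5, 0.1]
gripper_width: 1.001
gripper_force: 0.0
```

move_arm:
  series:
    - {"grip": 0.85, "xyz": [0, 0, 0], "angular": [0, 0, 0]}
    - {"grip": 0.75, "xyz": [0, 0, 0], "angular": [0, 0, 0]}
    - {"grip": 0.7, "xyz": [0, 0, 0], "angular": [0, 0, 0]}
    - {"grip": 0.66, "xyz": [0, 0, 0], "angular": [0, 0, 0]}
    - {"grip": 0.64, "xyz": [0, 0, 0], "angular": [0, 0, 0]}
    - {"grip": 0.64, "xyz": [0, 0, 0], "angular": [0, 0, 0]}

```text
time_s: 3.55
tcp_pos: [0.554, -0.1219, 0.0377]
ee_rot: [[0.516, -0.857, 0.001], [-0.857, -0.516, 0.0], [0.001, -0.001, -1.0]]
wrist_force: [0.4, -0.2, -0.5]
gripper_width: 0.652
gripper_force: 0.0
```

move_arm:
  series:
    - {"grip": 0.63, "xyz": [0, 0, 0], "angular": [0, 0, 0]}
    - {"grip": 0.63, "xyz": [0, 0, 0], "angular": [0, 0, 0]}
    - {"grip": 0.63, "xyz": [0, 0, 0], "angular": [0, 0, 0]}

```text
time_s: 3.85
tcp_pos: [0.5537, -0.1219, 0.037]
ee_rot: [[0.516, -0.857, 0.0], [-0.857, -0.516, -0.0], [0.0, -0.0, -1.0]]
wrist_force: [-0.1, 0.8, 0.9]
gripper_width: 0.632
gripper_force: 0.3
```

move_arm:
  series:
    - {"grip": 0.62, "xyz": [0, 0, 0], "angular": [0, 0, 0]}
    - {"grip": 0.62, "xyz": [0, 0, 0], "angular": [0, 0, 0]}
    - {"grip": 0.62, "xyz": [0, 0, 0], "angular": [0, 0, 0]}

```text
time_s: 4.15
tcp_pos: [0.5537, -0.122, 0.0371]
ee_rot: [[0.516, -0.857, -0.0], [-0.857, -0.516, -0.0], [0.0, 0.0, -1.0]]
wrist_force: [-0.3, -1.3, 2.2]
gripper_width: 0.626
gripper_force: 5.4
```

move_arm:
  series:
    - {"grip": 0.613, "xyz": [0, 0, 0], "angular": [0, 0, 0]}
    - {"grip": 0.613, "xyz": [0, 0, 0], "angular": [0, 0, 0]}
    - {"grip": 0.613, "xyz": [0, 0, 0], "angular": [0, 0, 0]}

```text
time_s: 4.45
tcp_pos: [0.5537, -0.122, 0.0371]
ee_rot: [[0.516, -0.857, -0.0], [-0.857, -0.516, -0.0], [0.0, 0.0, -1.0]]
wrist_force: [-1.0, -1.1, 1.5]
gripper_width: 0.615
gripper_force: 12.6
```

move_arm:
  series:
    - {"grip": 0.613, "xyz": [0, 0, -10], "angular": [0, 0, 0]}
    - {"grip": 0.613, "xyz": [0, 0, -40], "angular": [0, 0, 0]}
    - {"grip": 0.613, "xyz": [0, 0, -80], "angular": [0, 0, 0]}
    - {"grip": 0.613, "xyz": [0, 0, -120], "angular": [0, 0, 0]}
    - {"grip": 0.613, "xyz": [0, 0, -120], "angular": [0, 0, 0]}

```text
time_s: 4.95
tcp_pos: [0.5576, -0.1219, 0.1638]
ee_rot: [[0.517, -0.856, 0.014], [-0.856, -0.517, -0.001], [0.008, -0.011, -1.0]]
wrist_force: [0.4, -0.3, -0.8]
gripper_width: 0.614
gripper_force: 12.6
```

```bash
cat >> h.py <<'E'
BC=np.array([.5535,-.362]); byaw=np.radians(8.5); bx=np.array([np.sin(byaw),-np.cos(byaw)]); by=np.array([np.cos(byaw),np.sin(byaw)])
def inbin(x,y,z): return np.append(BC+x*bx+y*by,z)
E
python3 -c "
from h import *
for y in(.085,0,-.085): print(inbin(-.02,y,0).round(3))
plan(inbin(-.02,-.085,.155),Rt(-81.5))
s=r.sense();print(s['gripper_force'],s['gripper_width'],s['joints'].round(0))"
```

```text
[ 0.635 -0.33   0.   ]
[ 0.551 -0.342  0.   ]
[ 0.466 -0.355  0.   ]
xyz [152.1, 198.5, 7.7] ang [-0.013, -0.005, 0.395] n 5.0
12.61764477705583 0.6136894242139277 [  4.  21. -15.   0. -54.  27.]
```

move_arm:
  series:
    - {"grip": 0.613, "xyz": [20, 26, 0], "angular": [0, 0, 0.05]}
    - {"grip": 0.613, "xyz": [45, 58, 0], "angular": [0, 0, 0.12]}
    - {"grip": 0.613, "xyz": [70, 92, 0], "angular": [0, 0, 0.19]}
    - {"grip": 0.613, "xyz": [95, 125, 0], "angular": [0, 0, 0.26]}
    - {"grip": 0.613, "xyz": [120, 158, 0], "angular": [0, 0, 0.33]}
    - {"grip": 0.613, "xyz": [140, 185, 0], "angular": [0, 0, 0.37]}
    - {"grip": 0.613, "xyz": [152, 199, 0], "angular": [0, 0, 0.395]}
    - {"grip": 0.613, "xyz": [152, 199, 0], "angular": [0, 0, 0.395]}
    - {"grip": 0.613, "xyz": [152, 199, 30], "angular": [0, 0, 0.395]}
    - {"grip": 0.613, "xyz": [152, 199, 60], "angular": [0, 0, 0.395]}

```text
time_s: 5.95
tcp_pos: [0.4624, -0.3544, 0.0971]
ee_rot: [[0.147, -0.989, 0.003], [-0.989, -0.147, -0.001], [0.001, -0.003, -1.0]]
wrist_force: [0.2, 0.9, -0.8]
gripper_width: 0.616
gripper_force: 12.6
```

```bash
python3 -c "
from h import *
plan(inbin(-.02,-.085,.046),Rt(-81.5))
s=r.sense();print(s['gripper_force'],s['gripper_width'])"
```

```text
xyz [1.0, -3.9, 51.1] ang [-0.003, -0.001, -0.001] n 1.0
12.62418873840943 0.6156210180193511
```

move_arm:
  series:
    - {"grip": 0.613, "xyz": [0, -3, 20], "angular": [0, 0, 0]}
    - {"grip": 0.613, "xyz": [0, -4, 35], "angular": [0, 0, 0]}
    - {"grip": 0.613, "xyz": [0, -4, 45], "angular": [0, 0, 0]}
    - {"grip": 0.613, "xyz": [0, -4, 50], "angular": [0, 0, 0]}
    - {"grip": 0.613, "xyz": [0, -4, 52], "angular": [0, 0, 0]}
    - {"grip": 0.613, "xyz": [0, -4, 53], "angular": [0, 0, 0]}
    - {"grip": 0.613, "xyz": [0, -4, 53], "angular": [0, 0, 0]}

```text
time_s: 6.65
tcp_pos: [0.466, -0.3543, 0.0446]
ee_rot: [[0.147, -0.989, 0.001], [-0.989, -0.147, -0.001], [0.001, -0.001, -1.0]]
wrist_force: [0.7, 0.4, -1.2]
gripper_width: 0.617
gripper_force: 12.6
```

move_arm:
  series:
    - {"grip": 0.613, "xyz": [0, 0, 1.5], "angular": [0, 0, 0]}
    - {"grip": 0.613, "xyz": [0, 0, 1.5], "angular": [0, 0, 0]}
    - {"grip": 0.64, "xyz": [0, 0, 1.5], "angular": [0, 0, 0]}
    - {"grip": 0.68, "xyz": [0, 0, 1.5], "angular": [0, 0, 0]}
    - {"grip": 0.78, "xyz": [0, 0, 1.5], "angular": [0, 0, 0]}
    - {"grip": 0.78, "xyz": [0, 0, 1.5], "angular": [0, 0, 0]}
    - {"grip": 0.78, "xyz": [0, 0, -20], "angular": [0, 0, 0]}
    - {"grip": 0.78, "xyz": [0, 0, -60], "angular": [0, 0, 0]}
    - {"grip": 1, "xyz": [0, 0, -110], "angular": [0, 0, 0]}
    - {"grip": 1, "xyz": [0, 0, -130], "angular": [0, 0, 0]}

```text
time_s: 7.65
tcp_pos: [0.4675, -0.3554, 0.1792]
ee_rot: [[0.147, -0.989, 0.007], [-0.989, -0.147, -0.004], [0.005, -0.006, -1.0]]
wrist_force: [0.4, -0.2, 0.1]
gripper_width: 0.884
gripper_force: 0.0
```

```bash
python3 -c "
from h import *
t=cap('top')
for l in yellow(t): print(np.array(l[:6]).round(3),np.round(l[6]))
plan([.63,-.038,.15],Rt(-68));plan([.63,-.038,.037],Rt(-68))
print(r.sense()['tcp_pos'])
"
```

```text
[5.5800e-01 6.3000e-02 6.2000e-02 5.7000e-02 5.1059e+01 3.0600e+02] [174. 224.]
[ 6.28000e-01 -3.90000e-02  6.00000e-02  5.90000e-02  1.13308e+02
  3.03500e+02] [209. 200.]
xyz [-290.8, -206.5, 30.9] ang [-0.008, -0.009, -0.236] n 7.2
xyz [-291.6, -205.5, 143.9] ang [-0.008, -0.009, -0.236] n 7.7
[ 0.46831436 -0.35586819  0.18119125]
```

move_arm:
  series:
    - {"grip": 1, "xyz": [-291, -206, 20], "angular": [0, 0, -0.23]}
    - {"grip": 1, "xyz": [-291, -206, 20], "angular": [0, 0, -0.23]}
    - {"grip": 1, "xyz": [-291, -206, 20], "angular": [0, 0, -0.23]}
    - {"grip": 1, "xyz": [-291, -206, 20], "angular": [0, 0, -0.23]}
    - {"grip": 1, "xyz": [-291, -206, 20], "angular": [0, 0, -0.23]}
    - {"grip": 1, "xyz": [-291, -206, 20], "angular": [0, 0, -0.23]}
    - {"grip": 1, "xyz": [-291, -206, 20], "angular": [0, 0, -0.23]}
    - {"grip": 1, "xyz": [-291, -206, 20], "angular": [0, 0, -0.23]}
    - {"grip": 1, "xyz": [-291, -206, 20], "angular": [0, 0, -0.23]}
    - {"grip": 1, "xyz": [-291, -206, 20], "angular": [0, 0, -0.23]}

```text
time_s: 8.7
tcp_pos: [0.626, -0.0368, 0.1536]
ee_rot: [[0.368, -0.93, -0.001], [-0.93, -0.368, -0.0], [-0.0, 0.001, -1.0]]
wrist_force: [-0.3, -0.8, 0.3]
gripper_width: 1.001
gripper_force: 0.0
```

```bash
python3 -c "
from h import *
c=cap('wrist')
for l in yellow(c): print(np.array(l[:6]).round(3),np.round(l[6]))
plan([.629,-.038,.037],Rt(-68))
"
```

```text
[5.6000e-01 7.1000e-02 6.6000e-02 3.9000e-02 2.6971e+01 2.1615e+03] [302. 337.]
[ 6.31000e-01 -3.80000e-02  6.40000e-02  6.10000e-02  1.08904e+02
  4.55400e+03] [274. 205.]
xyz [1.7, -2.7, 116.8] ang [0.001, 0.0, -0.008] n 2.3
```

move_arm:
  series:
    - {"grip": 1, "xyz": [2, -3, 40], "angular": [0, 0, 0]}
    - {"grip": 1, "xyz": [2, -3, 80], "angular": [0, 0, 0]}
    - {"grip": 1, "xyz": [2, -3, 105], "angular": [0, 0, 0]}
    - {"grip": 0.85, "xyz": [2, -3, 117], "angular": [0, 0, 0]}
    - {"grip": 0.7, "xyz": [2, -3, 117], "angular": [0, 0, 0]}
    - {"grip": 0.66, "xyz": [2, -3, 117], "angular": [0, 0, 0]}
    - {"grip": 0.64, "xyz": [2, -3, 117], "angular": [0, 0, 0]}
    - {"grip": 0.63, "xyz": [2, -3, 117], "angular": [0, 0, 0]}
    - {"grip": 0.62, "xyz": [2, -3, 117], "angular": [0, 0, 0]}
    - {"grip": 0.62, "xyz": [2, -3, 117], "angular": [0, 0, 0]}

```text
time_s: 9.75
tcp_pos: [0.6303, -0.0368, 0.0376]
ee_rot: [[0.368, -0.93, 0.001], [-0.93, -0.368, 0.0], [0.0, -0.0, -1.0]]
wrist_force: [-0.8, 0.2, 0.5]
gripper_width: 0.623
gripper_force: 1.0
```

move_arm:
  series:
    - {"grip": 0.615, "xyz": [0, 0, 0], "angular": [0, 0, 0]}
    - {"grip": 0.615, "xyz": [0, 0, 0], "angular": [0, 0, 0]}
    - {"grip": 0.615, "xyz": [0, 0, 0], "angular": [0, 0, 0]}

```text
time_s: 10.05
tcp_pos: [0.6303, -0.0368, 0.0376]
ee_rot: [[0.368, -0.93, 0.0], [-0.93, -0.368, -0.0], [0.0, 0.0, -1.0]]
wrist_force: [-2.6, 0.7, 4.7]
gripper_width: 0.621
gripper_force: 7.9
```

move_arm:
  series:
    - {"grip": 0.612, "xyz": [0, 0, 0], "angular": [0, 0, 0]}
    - {"grip": 0.612, "xyz": [0, 0, 0], "angular": [0, 0, 0]}
    - {"grip": 0.612, "xyz": [0, 0, -10], "angular": [0, 0, 0]}
    - {"grip": 0.612, "xyz": [0, 0, -40], "angular": [0, 0, 0]}
    - {"grip": 0.612, "xyz": [0, 0, -80], "angular": [0, 0, 0]}
    - {"grip": 0.612, "xyz": [0, 0, -110], "angular": [0, 0, 0]}
    - {"grip": 0.612, "xyz": [0, 0, -120], "angular": [0, 0, 0]}
    - {"grip": 0.612, "xyz": [0, 0, -120], "angular": [0, 0, 0]}

```text
time_s: 10.85
tcp_pos: [0.6311, -0.0366, 0.1586]
ee_rot: [[0.368, -0.93, 0.004], [-0.93, -0.368, 0.001], [0.0, -0.004, -1.0]]
wrist_force: [-0.5, 0.5, -1.1]
gripper_width: 0.616
gripper_force: 11.3
```

```bash
python3 -c "
from h import *
plan(inbin(-.02,0,.157),Rt(-81.5))
plan(inbin(-.02,.085,.157),Rt(-81.5))
"
```

```text
xyz [254.5, 187.4, 1.0] ang [-0.004, 0.0, 0.229] n 6.3
xyz [273.8, 104.6, 1.3] ang [-0.004, 0.0, 0.229] n 5.9
```

move_arm:
  series:
    - {"grip": 0.612, "xyz": [27, 10, 0], "angular": [0, 0, 0.02]}
    - {"grip": 0.612, "xyz": [63, 24, 0], "angular": [0, 0, 0.06]}
    - {"grip": 0.612, "xyz": [100, 38, 0], "angular": [0, 0, 0.09]}
    - {"grip": 0.612, "xyz": [137, 52, 0], "angular": [0, 0, 0.12]}
    - {"grip": 0.612, "xyz": [174, 66, 0], "angular": [0, 0, 0.15]}
    - {"grip": 0.612, "xyz": [211, 80, 0], "angular": [0, 0, 0.18]}
    - {"grip": 0.612, "xyz": [245, 94, 0], "angular": [0, 0, 0.21]}
    - {"grip": 0.612, "xyz": [265, 101, 0], "angular": [0, 0, 0.225]}
    - {"grip": 0.612, "xyz": [274, 105, 0], "angular": [0, 0, 0.229]}
    - {"grip": 0.612, "xyz": [274, 105, 0], "angular": [0, 0, 0.229]}

```text
time_s: 11.85
tcp_pos: [0.6329, -0.3307, 0.1553]
ee_rot: [[0.146, -0.989, -0.002], [-0.989, -0.146, 0.001], [-0.001, 0.002, -1.0]]
wrist_force: [-0.1, 0.3, -0.8]
gripper_width: 0.618
gripper_force: 11.3
```

```bash
python3 -c "
from h import *
plan(inbin(-.02,.085,.044),Rt(-81.5))
c=cap('top')
for l in yellow(c): print(np.array(l[:6]).round(3),np.round(l[6]))
"
```

```text
xyz [-0.6, -2.1, 111.3] ang [0.002, 0.001, -0.002] n 2.2
[ 4.64000e-01 -3.54000e-01  5.90000e-02  5.80000e-02  1.01413e+02
  3.02000e+02] [317. 253.]
[5.5800e-01 6.3000e-02 6.4000e-02 5.4000e-02 5.0629e+01 3.0350e+02] [174. 224.]
```

move_arm:
  series:
    - {"grip": 0.612, "xyz": [0, -2, 25], "angular": [0, 0, 0]}
    - {"grip": 0.612, "xyz": [0, -2, 55], "angular": [0, 0, 0]}
    - {"grip": 0.612, "xyz": [0, -2, 85], "angular": [0, 0, 0]}
    - {"grip": 0.612, "xyz": [0, -2, 102], "angular": [0, 0, 0]}
    - {"grip": 0.612, "xyz": [0, -2, 109], "angular": [0, 0, 0]}
    - {"grip": 0.612, "xyz": [0, -2, 112], "angular": [0, 0, 0]}
    - {"grip": 0.612, "xyz": [0, -2, 112], "angular": [0, 0, 0]}

```text
time_s: 12.6
tcp_pos: [0.6363, -0.3293, 0.0458]
ee_rot: [[0.149, -0.989, 0.001], [-0.989, -0.149, -0.0], [0.001, -0.001, -1.0]]
wrist_force: [-0.3, 0.3, -1.0]
gripper_width: 0.614
gripper_force: 11.3
```

move_arm:
  series:
    - {"grip": 0.612, "xyz": [0, 0, 1], "angular": [0, 0, 0]}
    - {"grip": 0.612, "xyz": [0, 0, 1], "angular": [0, 0, 0]}
    - {"grip": 0.64, "xyz": [0, 0, 1], "angular": [0, 0, 0]}
    - {"grip": 0.68, "xyz": [0, 0, 1], "angular": [0, 0, 0]}
    - {"grip": 0.78, "xyz": [0, 0, 1], "angular": [0, 0, 0]}
    - {"grip": 0.78, "xyz": [0, 0, 1], "angular": [0, 0, 0]}
    - {"grip": 0.78, "xyz": [0, 0, -20], "angular": [0, 0, 0]}
    - {"grip": 0.78, "xyz": [0, 0, -60], "angular": [0, 0, 0]}
    - {"grip": 1, "xyz": [0, 0, -110], "angular": [0, 0, 0]}
    - {"grip": 1, "xyz": [0, 0, -130], "angular": [0, 0, 0]}

```text
time_s: 13.6
tcp_pos: [0.6377, -0.3312, 0.1815]
ee_rot: [[0.148, -0.989, 0.009], [-0.989, -0.148, -0.004], [0.006, -0.008, -1.0]]
wrist_force: [0.8, 0.1, 1.2]
gripper_width: 0.882
gripper_force: 0.0
```

```bash
python3 -c "
from h import *
plan([.5605,.0635,.16],Rt(-129))
"
```

```text
xyz [-401.9, 17.9, 19.1] ang [-0.01, -0.002, 0.83] n 8.1
```

move_arm:
  series:
    - {"grip": 1, "xyz": [-402, 18, 0], "angular": [0, 0, 0.8]}
    - {"grip": 1, "xyz": [-402, 18, 0], "angular": [0, 0, 0.8]}
    - {"grip": 1, "xyz": [-402, 18, 0], "angular": [0, 0, 0.8]}
    - {"grip": 1, "xyz": [-402, 18, 0], "angular": [0, 0, 0.8]}
    - {"grip": 1, "xyz": [-402, 18, 0], "angular": [0, 0, 0.8]}
    - {"grip": 1, "xyz": [-402, 18, 0], "angular": [0, 0, 0.83]}
    - {"grip": 1, "xyz": [-402, 18, 0], "angular": [0, 0, 0.83]}
    - {"grip": 1, "xyz": [-402, 18, 0], "angular": [0, 0, 0.83]}
    - {"grip": 1, "xyz": [-402, 18, 0], "angular": [0, 0, 0.83]}
    - {"grip": 1, "xyz": [-402, 18, 0], "angular": [0, 0, 0.83]}

```text
time_s: 14.6
tcp_pos: [0.5582, 0.0666, 0.1754]
ee_rot: [[-0.628, -0.778, 0.001], [-0.778, 0.628, 0.0], [-0.001, -0.0, -1.0]]
wrist_force: [-0.3, 0.4, -1.0]
gripper_width: 0.996
gripper_force: 0.0
```

```bash
python3 -c "
from h import *
c=cap('wrist')
for l in yellow(c): print(np.array(l[:6]).round(3),np.round(l[6]))
c=cap('top')
for l in yellow(c): print(np.array(l[:6]).round(3),np.round(l[6]))
plan([.5605,.0635,.037],Rt(-129))
"
```

```text
[5.6400e-01 6.4000e-02 6.2000e-02 6.2000e-02 5.2474e+01 3.8695e+03] [271. 200.]
[ 4.64000e-01 -3.54000e-01  5.90000e-02  5.80000e-02  1.01962e+02
  3.05000e+02] [317. 253.]
[5.5900e-01 6.2000e-02 6.3000e-02 5.3000e-02 5.0377e+01 2.8150e+02] [175. 224.]
[ 6.3500e-01 -3.3000e-01  6.1000e-02  5.5000e-02  9.9902e+01  2.9500e+02] [307. 196.]
xyz [-0.5, -2.1, 138.1] ang [-0.0, -0.0, -0.001] n 2.8
```

move_arm:
  series:
    - {"grip": 1, "xyz": [-1, -3, 40], "angular": [0, 0, 0]}
    - {"grip": 1, "xyz": [-1, -3, 80], "angular": [0, 0, 0]}
    - {"grip": 1, "xyz": [-1, -3, 120], "angular": [0, 0, 0]}
    - {"grip": 0.85, "xyz": [-1, -3, 138], "angular": [0, 0, 0]}
    - {"grip": 0.7, "xyz": [-1, -3, 138], "angular": [0, 0, 0]}
    - {"grip": 0.66, "xyz": [-1, -3, 138], "angular": [0, 0, 0]}
    - {"grip": 0.64, "xyz": [-1, -3, 138], "angular": [0, 0, 0]}
    - {"grip": 0.63, "xyz": [-1, -3, 138], "angular": [0, 0, 0]}
    - {"grip": 0.62, "xyz": [-1, -3, 138], "angular": [0, 0, 0]}
    - {"grip": 0.62, "xyz": [-1, -3, 138], "angular": [0, 0, 0]}

```text
time_s: 15.7
tcp_pos: [0.5619, 0.064, 0.0379]
ee_rot: [[-0.63, -0.777, 0.002], [-0.777, 0.63, 0.001], [-0.002, -0.001, -1.0]]
wrist_force: [-0.0, 0.6, 2.0]
gripper_width: 0.626
gripper_force: 1.9
```

move_arm:
  series:
    - {"grip": 0.615, "xyz": [0, 0, 0], "angular": [0, 0, 0]}
    - {"grip": 0.615, "xyz": [0, 0, 0], "angular": [0, 0, 0]}
    - {"grip": 0.615, "xyz": [0, 0, 0], "angular": [0, 0, 0]}

```text
time_s: 16.0
tcp_pos: [0.562, 0.064, 0.038]
ee_rot: [[-0.63, -0.777, 0.002], [-0.777, 0.63, 0.0], [-0.001, -0.001, -1.0]]
wrist_force: [-0.7, -0.4, 7.4]
gripper_width: 0.623
gripper_force: 10.5
```

move_arm:
  series:
    - {"grip": 0.613, "xyz": [0, 0, 0], "angular": [0, 0, 0]}
    - {"grip": 0.613, "xyz": [0, 0, 0], "angular": [0, 0, 0]}
    - {"grip": 0.613, "xyz": [0, 0, -10], "angular": [0, 0, 0]}
    - {"grip": 0.613, "xyz": [0, 0, -40], "angular": [0, 0, 0]}
    - {"grip": 0.613, "xyz": [0, 0, -80], "angular": [0, 0, 0]}
    - {"grip": 0.613, "xyz": [0, 0, -110], "angular": [0, 0, 0]}
    - {"grip": 0.613, "xyz": [0, 0, -120], "angular": [0, 0, 0]}
    - {"grip": 0.613, "xyz": [0, 0, -120], "angular": [0, 0, 0]}

```text
time_s: 16.8
tcp_pos: [0.5617, 0.0642, 0.1584]
ee_rot: [[-0.63, -0.776, 0.003], [-0.776, 0.63, 0.002], [-0.003, -0.001, -1.0]]
wrist_force: [-0.0, 0.8, -1.8]
gripper_width: 0.615
gripper_force: 13.0
```

```bash
python3 -c "
from h import *
plan(inbin(-.02,0,.157),Rt(-81.5))
"
```

```text
xyz [322.5, -247.5, 0.7] ang [-0.002, 0.002, -0.83] n 8.1
```

move_arm:
  series:
    - {"grip": 0.613, "xyz": [22, -17, 0], "angular": [0, 0, -0.05]}
    - {"grip": 0.613, "xyz": [54, -41, 0], "angular": [0, 0, -0.14]}
    - {"grip": 0.613, "xyz": [90, -69, 0], "angular": [0, 0, -0.23]}
    - {"grip": 0.613, "xyz": [126, -97, 0], "angular": [0, 0, -0.32]}
    - {"grip": 0.613, "xyz": [162, -124, 0], "angular": [0, 0, -0.41]}
    - {"grip": 0.613, "xyz": [198, -152, 0], "angular": [0, 0, -0.51]}
    - {"grip": 0.613, "xyz": [234, -180, 0], "angular": [0, 0, -0.6]}
    - {"grip": 0.613, "xyz": [270, -207, 0], "angular": [0, 0, -0.7]}
    - {"grip": 0.613, "xyz": [300, -230, 0], "angular": [0, 0, -0.78]}
    - {"grip": 0.613, "xyz": [316, -243, 0], "angular": [0, 0, -0.82]}

```text
time_s: 17.8
tcp_pos: [0.5489, -0.337, 0.1537]
ee_rot: [[0.137, -0.991, -0.005], [-0.991, -0.137, 0.002], [-0.003, 0.005, -1.0]]
wrist_force: [-0.1, 0.2, -1.3]
gripper_width: 0.619
gripper_force: 13.0
```

```bash
python3 -c "
from h import *
plan(inbin(-.02,0,.045),Rt(-81.5))
"
```

```text
xyz [5.7, -1.4, 108.6] ang [0.005, 0.003, -0.011] n 2.2
```

move_arm:
  series:
    - {"grip": 0.613, "xyz": [6, -2, 10], "angular": [0, 0, -0.01]}
    - {"grip": 0.613, "xyz": [6, -2, 35], "angular": [0, 0, -0.01]}
    - {"grip": 0.613, "xyz": [6, -2, 65], "angular": [0, 0, -0.01]}
    - {"grip": 0.613, "xyz": [6, -2, 92], "angular": [0, 0, -0.01]}
    - {"grip": 0.613, "xyz": [6, -2, 105], "angular": [0, 0, -0.01]}
    - {"grip": 0.613, "xyz": [6, -2, 110], "angular": [0, 0, -0.01]}
    - {"grip": 0.613, "xyz": [6, -2, 111], "angular": [0, 0, -0.01]}
    - {"grip": 0.613, "xyz": [6, -2, 111], "angular": [0, 0, -0.01]}

```text
time_s: 18.6
tcp_pos: [0.5546, -0.3404, 0.0469]
ee_rot: [[0.148, -0.989, 0.002], [-0.989, -0.148, -0.001], [0.001, -0.002, -1.0]]
wrist_force: [-0.7, 0.1, -1.9]
gripper_width: 0.615
gripper_force: 13.0
```

move_arm:
  series:
    - {"grip": 0.613, "xyz": [0, 0, 1.5], "angular": [0, 0, 0]}
    - {"grip": 0.613, "xyz": [0, 0, 2.5], "angular": [0, 0, 0]}
    - {"grip": 0.613, "xyz": [0, 0, 2.5], "angular": [0, 0, 0]}
    - {"grip": 0.64, "xyz": [0, 0, 2.5], "angular": [0, 0, 0]}
    - {"grip": 0.68, "xyz": [0, 0, 2.5], "angular": [0, 0, 0]}
    - {"grip": 0.78, "xyz": [0, 0, 2.5], "angular": [0, 0, 0]}
    - {"grip": 0.78, "xyz": [0, 0, -20], "angular": [0, 0, 0]}
    - {"grip": 0.78, "xyz": [0, 0, -60], "angular": [0, 0, 0]}
    - {"grip": 1, "xyz": [0, 0, -110], "angular": [0, 0, 0]}
    - {"grip": 1, "xyz": [0, 0, -130], "angular": [0, 0, 0]}

```text
time_s: 19.6
tcp_pos: [0.5557, -0.3416, 0.1818]
ee_rot: [[0.148, -0.989, 0.008], [-0.989, -0.148, -0.004], [0.006, -0.007, -1.0]]
wrist_force: [0.7, -1.0, 0.9]
gripper_width: 0.884
gripper_force: 0.0
```

```bash
python3 -c "
from h import *
plan([.435,.05,.22],Rt(0));print(r.sense()['joints'].round(0))
"
```

```text
xyz [-404.9, 61.0, -40.8] ang [-0.002, -0.01, -1.422] n 9.5
[-17.  27.  -1.   0. -61.  26.]
```

move_arm:
  series:
    - {"grip": 1, "xyz": [-415, -63, -20], "angular": [0, 0, 0.07]}
    - {"grip": 1, "xyz": [-415, -63, -20], "angular": [0, 0, 0.07]}
    - {"grip": 1, "xyz": [-415, -63, -20], "angular": [0, 0, 0.07]}
    - {"grip": 1, "xyz": [-415, -63, -20], "angular": [0, 0, 0.07]}
    - {"grip": 1, "xyz": [-415, -63, -20], "angular": [0, 0, 0.07]}
    - {"grip": 1, "xyz": [-415, -63, -20], "angular": [0, 0, 0.07]}
    - {"grip": 1, "xyz": [-415, -63, -20], "angular": [0, 0, 0.07]}
    - {"grip": 1, "xyz": [-415, -63, -20], "angular": [0, 0, 0.07]}
    - {"grip": 1, "xyz": [-415, -63, -20], "angular": [0, 0, 0.07]}
    - {"grip": 1, "xyz": [-415, -63, -20], "angular": [0, 0, 0.07]}

```text
time_s: 20.6
tcp_pos: [0.5549, 0.0823, 0.1964]
ee_rot: [[0.082, -0.997, 0.001], [-0.997, -0.082, 0.001], [-0.0, -0.001, -1.0]]
wrist_force: [-0.0, -1.0, 0.7]
gripper_width: 1.004
gripper_force: 0.0
```

```bash
python3 -c "
from h import *
c=cap('wrist'); save(c,'w2.png'); print(c['s']['tcp_pos'])
t=cap('top'); save(t,'t2.png')
for l in yellow(t): print(np.array(l[:6]).round(3),np.round(l[6]))
"
```

```text
[0.5549051  0.0822551  0.19638044]
[ 4.64000e-01 -3.54000e-01  5.90000e-02  5.80000e-02  1.01481e+02
  3.05000e+02] [317. 253.]
[ 5.53000e-01 -3.41000e-01  5.90000e-02  5.80000e-02  1.04246e+02
  3.00500e+02] [312. 223.]
[ 6.3500e-01 -3.3000e-01  6.1000e-02  5.5000e-02  1.0198e+02  2.9450e+02] [307. 196.]
```

View pics/w2.png

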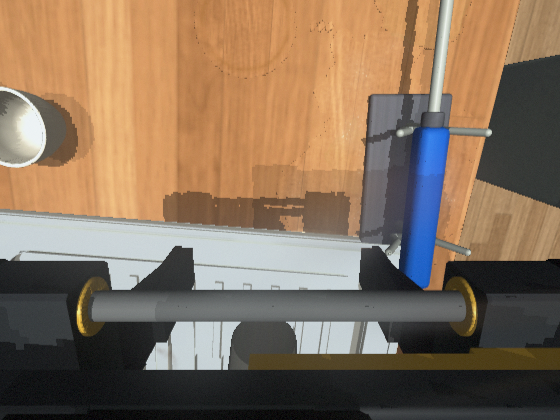

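All three lemons are in the bin. The blue handle runs from (431,127) to (414,283), with the forks at rows 131 and 245.

```bash
cat >> h.py <<'E'
def handle(c,z=.069):
    hsv=cv2.cvtColor(c['img'],cv2.COLOR_RGB2HSV); m=cv2.inRange(hsv,(105,150,40),(125,255,255))
    k=max(cv2.findContours(m,0,1)[0],key=cv2.contourArea)
    w=np.array([onz(c,*p[0],z)[:2] for p in k],np.float32); q=cv2.minAreaRect(w); b=cv2.boxPoints(q)
    return q,b
E
python3 -c "
from h import *
c=cap('wrist'); q,b=handle(c); print(q,b)
q,b=handle(cap('top')); print(q,b)
for p in [(431,127),(414,283),(436,112),(444,5)]: print(onz(c,*p,.069 if p[1]>120 else .059))
plan([.434,.062,.196],Rt(-86))"
```

```text
((0.43804383277893066, 0.07675767689943314), (0.027710994705557823, 0.13661259412765503), 4.68822717666626) [[0.41865176 0.14370298]
 [0.42981762 0.00754746]
 [0.4574359  0.00981237]
 [0.44627005 0.1459679 ]]
((0.4301639199256897, 0.0754779502749443), (0.022860713303089142, 0.1358952820301056), 4.813558101654053) [[0.41307217 0.14222679]
 [0.4244756  0.00681079]
 [0.44725567 0.00872912]
 [0.43585223 0.1441451 ]]
[0.44427844 0.00654176 0.069     ]
[0.43146512 0.1378584  0.069     ]
[ 0.43830188 -0.00476195  0.059     ]
[ 0.44825786 -0.07770457  0.059     ]
xyz [7.1, 121.5, -0.1] ang [0.001, -0.0, 0.007] n 2.4
```

move_arm:
  series:
    - {"grip": 1, "xyz": [8, 122, 0], "angular": [0, 0, 0]}
    - {"grip": 1, "xyz": [8, 122, 0], "angular": [0, 0, 0]}
    - {"grip": 1, "xyz": [8, 122, 0], "angular": [0, 0, 0]}
    - {"grip": 1, "xyz": [8, 122, 0], "angular": [0, 0, 0]}
    - {"grip": 1, "xyz": [8, 122, 0], "angular": [0, 0, 0]}

```text
time_s: 21.3
tcp_pos: [0.4341, 0.0612, 0.1967]
ee_rot: [[0.077, -0.997, 0.002], [-0.997, -0.077, 0.001], [-0.0, -0.002, -1.0]]
wrist_force: [0.1, -0.4, -0.4]
gripper_width: 0.999
gripper_force: 0.0
```

```bash
python3 -c "
from h import *
c=cap('wrist'); q,b=handle(c); print(q,b);save(c,'w3.png')
plan([.432,.061,.196],Rt(-85.25))"
```

```text
((0.43659454584121704, 0.04439783841371536), (0.02225225791335106, 0.07194765657186508), 5.094720840454102) [[0.4223178  0.07924151]
 [0.42870694 0.00757811]
 [0.4508713  0.00955416]
 [0.44448215 0.08121757]]
xyz [0.3, 2.7, 0.5] ang [-0.002, 0.0, -0.006] n 0.1
```

View pics/w3.png

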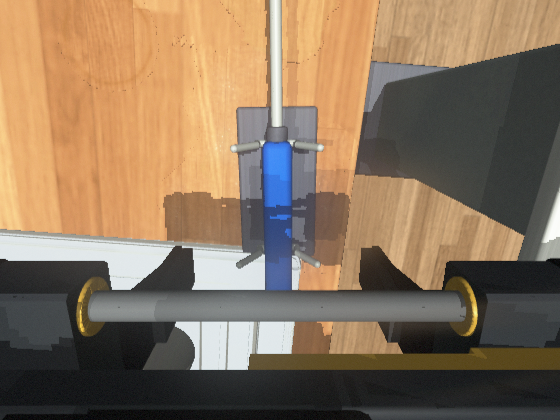

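move_arm:
  series:
    - {"grip": 1, "xyz": [0, 0, 45], "angular": [0, 0, -0.006]}
    - {"grip": 1, "xyz": [0, 0, 85], "angular": [0, 0, -0.006]}
    - {"grip": 1, "xyz": [0, 0, 115], "angular": [0, 0, -0.006]}
    - {"grip": 1, "xyz": [0, 0, 134], "angular": [0, 0, -0.006]}
    - {"grip": 1, "xyz": [0, 0, 134], "angular": [0, 0, -0.006]}
    - {"grip": 0.6, "xyz": [0, 0, 134], "angular": [0, 0, -0.006]}
    - {"grip": 0.45, "xyz": [0, 0, 134], "angular": [0, 0, -0.006]}
    - {"grip": 0.35, "xyz": [0, 0, 134], "angular": [0, 0, -0.006]}
    - {"grip": 0.3, "xyz": [0, 0, 134], "angular": [0, 0, -0.006]}
    - {"grip": 0.28, "xyz": [0, 0, 134], "angular": [0, 0, -0.006]}

```text
time_s: 22.35
tcp_pos: [0.434, 0.0621, 0.0627]
ee_rot: [[0.084, -0.996, 0.001], [-0.996, -0.084, 0.001], [-0.001, -0.001, -1.0]]
wrist_force: [-0.4, -0.5, -0.6]
gripper_width: 0.627
gripper_force: 0.0
```

move_arm:
  series:
    - {"grip": 0.25, "xyz": [0, 0, 0], "angular": [0, 0, 0]}
    - {"grip": 0.2, "xyz": [0, 0, 0], "angular": [0, 0, 0]}
    - {"grip": 0, "xyz": [0, 0, 0], "angular": [0, 0, 0]}
    - {"grip": 0, "xyz": [0, 0, 0], "angular": [0, 0, 0]}
    - {"grip": 0, "xyz": [0, 0, 0], "angular": [0, 0, 0]}

```text
time_s: 22.85
tcp_pos: [0.4338, 0.062, 0.062]
ee_rot: [[0.084, -0.996, -0.0], [-0.996, -0.084, -0.0], [0.0, 0.0, -1.0]]
wrist_force: [0.4, 0.6, 0.4]
gripper_width: 0.271
gripper_force: 30.0
```

move_arm:
  series:
    - {"grip": 0, "xyz": [0, 0, -10], "angular": [0, 0, 0]}
    - {"grip": 0, "xyz": [0, 0, -35], "angular": [0, 0, 0]}
    - {"grip": 0, "xyz": [0, 0, -70], "angular": [0, 0, 0]}
    - {"grip": 0, "xyz": [0, 0, -110], "angular": [0, 0, 0]}
    - {"grip": 0, "xyz": [0, 0, -150], "angular": [0, 0, 0]}
    - {"grip": 0, "xyz": [0, 0, -190], "angular": [0, 0, 0]}
    - {"grip": 0, "xyz": [0, 0, -230], "angular": [0, 0, 0]}
    - {"grip": 0, "xyz": [0, 0, -265], "angular": [0, 0, 0]}
    - {"grip": 0, "xyz": [0, 0, -280], "angular": [0, 0, 0]}
    - {"grip": 0, "xyz": [0, 0, -280], "angular": [0, 0, 0]}

```text
time_s: 23.85
tcp_pos: [0.4342, 0.0621, 0.3448]
ee_rot: [[0.084, -0.996, 0.005], [-0.996, -0.084, 0.003], [-0.002, -0.005, -1.0]]
wrist_force: [0.2, 0.0, -2.1]
gripper_width: 0.271
gripper_force: 30.0
```

```bash
python3 -c "
from h import *
E=inbin
eye=np.array([.579,-.524,.305]); b3=np.append(by,0); x3=np.append(bx,0)
print('tcp start', eye+.09*b3-.2*x3)
plan(eye+.09*b3-.2*x3+[0,0,.035],Rt(-81.5))"
```

```text
tcp start [ 0.63844955 -0.31289398  0.305     ]
xyz [390.9, -172.0, 4.8] ang [-0.005, 0.002, -0.064] n 8.5
```

move_arm:
  series:
    - {"grip": 0, "xyz": [20, -9, 0], "angular": [0, 0, 0]}
    - {"grip": 0, "xyz": [60, -26, 0], "angular": [0, 0, -0.01]}
    - {"grip": 0, "xyz": [105, -46, 0], "angular": [0, 0, -0.02]}
    - {"grip": 0, "xyz": [150, -66, 0], "angular": [0, 0, -0.03]}
    - {"grip": 0, "xyz": [195, -86, 0], "angular": [0, 0, -0.04]}
    - {"grip": 0, "xyz": [240, -106, 0], "angular": [0, 0, -0.05]}
    - {"grip": 0, "xyz": [285, -126, 0], "angular": [0, 0, -0.06]}
    - {"grip": 0, "xyz": [330, -146, 0], "angular": [0, 0, -0.064]}
    - {"grip": 0, "xyz": [370, -163, 0], "angular": [0, 0, -0.064]}
    - {"grip": 0, "xyz": [391, -172, 0], "angular": [0, 0, -0.064]}

```text
time_s: 24.85
tcp_pos: [0.6381, -0.316, 0.3377]
ee_rot: [[0.145, -0.989, -0.006], [-0.989, -0.145, 0.002], [-0.003, 0.005, -1.0]]
wrist_force: [-0.1, 0.1, -2.0]
gripper_width: 0.271
gripper_force: 30.0
```

```bash
python3 -c "
from h import *
w=cap('wrist');t=cap('top');s=cap('scene'); print(w['s']['tcp_pos'])
print(w['s']['ee_rot'].round(3))
o=np.zeros((600,800,3),np.uint8)
o[:300,:400]=cv2.resize(w['img'],(400,300))
o[:300,400:]=cv2.resize(t['img'][150:240,290:410],(400,300),interpolation=2)
o[300:,:400]=cv2.resize(s['img'][120:240,280:440],(400,300),interpolation=2)
o[300:,400:]=cv2.resize(w['img'][:180,200:440],(400,300),interpolation=2)
cv2.imwrite('pics/m1.png',o[:,:,::-1])"
```

```text
[ 0.63805705 -0.31604527  0.33765388]
[[ 0.145 -0.989 -0.006]
 [-0.989 -0.145  0.002]
 [-0.003  0.005 -1.   ]]
```

View pics/m1.png

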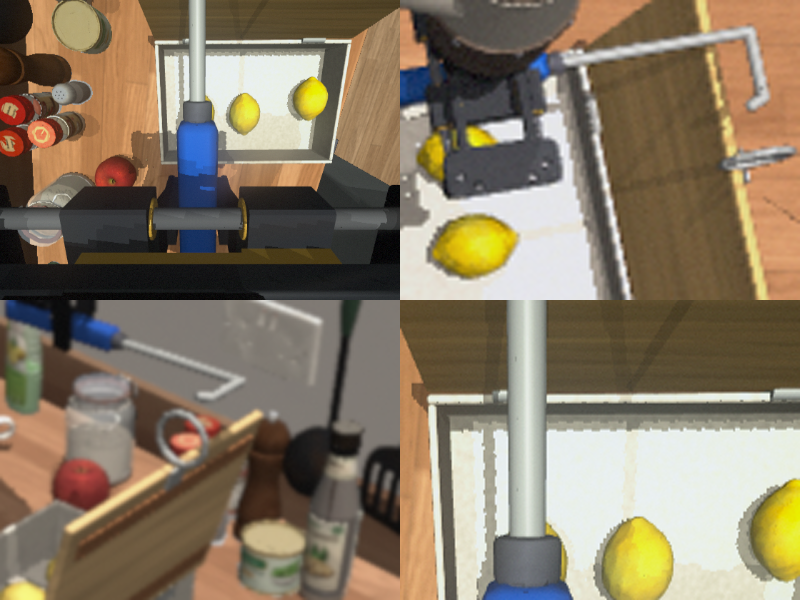

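The hook corner shows in top at about (396,161) and in scene at (376,151). The ring shows in top at about (400,197) and in scene at (353,175). The lemons are settled in the bin.

```bash
python3 -c "
from h import *
np.set_printoptions(precision=4,suppress=True)
t=cap('top');s=cap('scene');S=r.sense();E=S['ee_rot']
def T(a,b):
    P,e=tri(t,(290+(a[0]-400)/3.333,150+a[1]/3.333),s,(280+b[0]/2.5,120+(b[1]-300)/2.5)); return P,e
c=T((753,37),(240,378));b=T((757,103),(202,396));e=T((767,157),(182,437));f=T((565,60),(120,343))
for n,p in zip('corner tip eye ferr'.split(),(c,b,e,f)): print(n,p[0],p[1],'tool',E.T@(p[0]-S['tcp_pos']))
d=e[0]-inbin(0,0,0); print('eye in bin',d[:2]@bx,d[:2]@by)
"
```

```text
corner [ 0.6598 -0.5177  0.3367] 0.00036432829635727436 tool [0.2061 0.0081 0.0033]
tip [ 0.6121 -0.5175  0.3335] 0.0029494903631239514 tool [0.1988 0.0552 0.0067]
eye [ 0.5776 -0.5287  0.3081] 0.0038971797751677435 tool [0.205  0.0909 0.0321]
ferr [ 0.6433 -0.3833  0.3335] 0.007804886522744871 tool [0.0707 0.0046 0.0067]
eye in bin 0.16847457650878217 -0.0007988136570724291
```

move_arm:
  series:
    - {"grip": 0, "xyz": [2, 0, 10], "angular": [0, 0, 0]}
    - {"grip": 0, "xyz": [3, 0, 22], "angular": [0, 0, 0]}
    - {"grip": 0, "xyz": [3, 0, 27], "angular": [0, 0, 0]}
    - {"grip": 0, "xyz": [3, 0, 27], "angular": [0, 0, 0]}
    - {"grip": 0, "xyz": [3, 8, 27], "angular": [0, 0, 0]}
    - {"grip": 0, "xyz": [3, 16, 27], "angular": [0, 0, 0]}
    - {"grip": 0, "xyz": [3, 22, 27], "angular": [0, 0, 0]}
    - {"grip": 0, "xyz": [3, 22, 27], "angular": [0, 0, 0]}

```text
time_s: 25.9
tcp_pos: [0.6156, -0.3198, 0.3161]
ee_rot: [[0.147, -0.989, 0.001], [-0.989, -0.147, -0.0], [0.001, -0.001, -1.0]]
wrist_force: [0.8, -0.8, -1.8]
gripper_width: 0.272
gripper_force: 30.0
```

```bash
python3 -c "
from h import *
t=cap('top');s=cap('scene'); 
print(r.sense()['tcp_pos'])
o=np.zeros((500,800,3),np.uint8)
o[:400,:400]=cv2.resize(t['img'][150:220,350:420],(400,400),interpolation=2)
o[:400,400:]=cv2.resize(s['img'][130:210,320:400],(400,400),interpolation=2)
cv2.imwrite('pics/m2.png',o[:,:,::-1])"
```

```text
[ 0.61640719 -0.3196244   0.3156375 ]
```

View pics/m2.png

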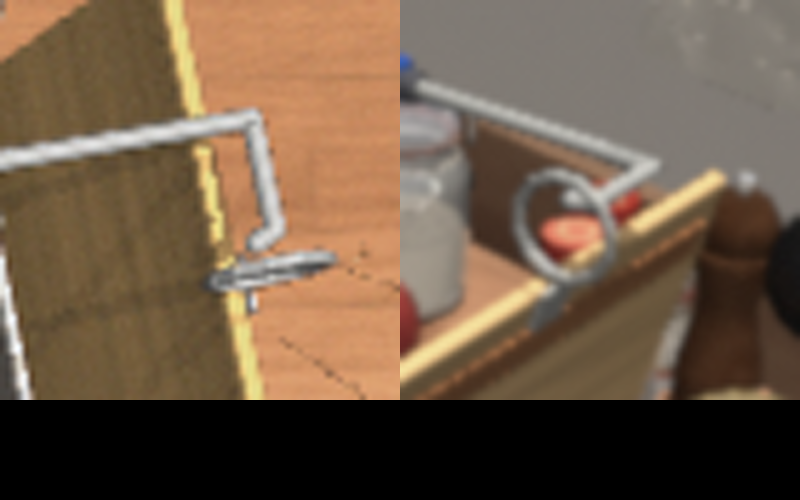

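The bar tip is now beside the ring and aimed through it. I'll lower 5 mm and slide it in.

move_arm:
  series:
    - {"grip": 0, "xyz": [-1, 0, 5], "angular": [0, 0, 0]}
    - {"grip": 0, "xyz": [-1, 0, 5], "angular": [0, 0, 0]}
    - {"grip": 0, "xyz": [-1, 7, 5], "angular": [0, 0, 0]}
    - {"grip": 0, "xyz": [-1, 14, 5], "angular": [0, 0, 0]}
    - {"grip": 0, "xyz": [-1, 20, 5], "angular": [0, 0, 0]}
    - {"grip": 0, "xyz": [-1, 26, 5], "angular": [0, 0, 0]}
    - {"grip": 0, "xyz": [-1, 32, 5], "angular": [0, 0, 0]}
    - {"grip": 0, "xyz": [-1, 38, 5], "angular": [0, 0, 0]}
    - {"grip": 0, "xyz": [-1, 38, 5], "angular": [0, 0, 0]}

```text
time_s: 26.9
tcp_pos: [0.5781, -0.3243, 0.3105]
ee_rot: [[0.147, -0.989, 0.0], [-0.989, -0.147, -0.0], [0.0, -0.0, -1.0]]
wrist_force: [0.5, 0.3, -1.7]
gripper_width: 0.275
gripper_force: 30.0
```

```bash
python3 -c "
from h import *
t=cap('top');s=cap('scene'); 
o=np.zeros((400,800,3),np.uint8)
o[:400,:400]=cv2.resize(t['img'][160:230,350:420],(400,400),interpolation=2)
o[:400,400:]=cv2.resize(s['img'][130:210,320:400],(400,400),interpolation=2)
cv2.imwrite('pics/m3.png',o[:,:,::-1])"
```

```text
(no output)
```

View pics/m3.png

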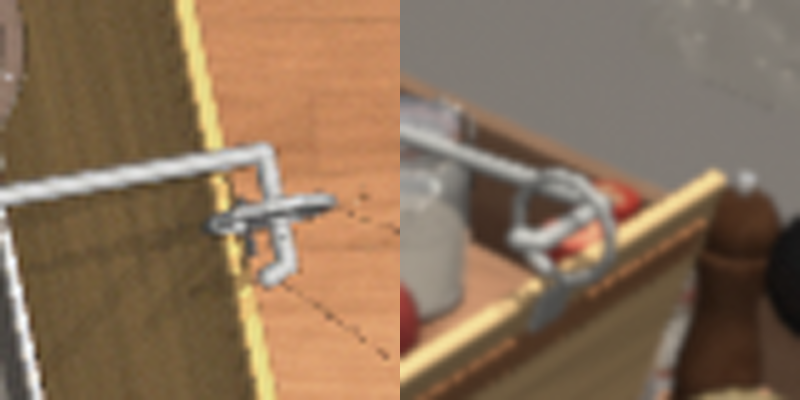

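The hook bar passes cleanly through the ring: the bar tip is at top crop (270,270), beyond the ring, and there is no contact force. Next is the closing arc, tilting the pole nose-down as it goes to keep the pitch load on the grip low.

```bash
cat >> h.py <<'E'
P0=np.array([.5781,-.3243,.3105]); R0=Rt(-81.5); HK=np.array([.202,.026,.006]); A0=106.5
def eyep(a):
    a=np.radians(a); return np.array([-.236*np.cos(a)+.005*np.sin(a),.236*np.sin(a)+.005*np.cos(a)])
def arc(a,th,dz=0):
    d=eyep(a)-eyep(A0); hook=P0+R0@HK+np.append(bx*d[0],d[1]+dz)
    R=R0@Ro.from_rotvec([0,-np.radians(th),0]).as_matrix()
    return hook-R@HK,R
def rows(lst):
    s=r.sense(); E=np.array(s['ee_rot'])
    for q in lst:
        p,R=arc(*q); print(q,(E.T@(p-s['tcp_pos'])*1000).round(0).tolist(),Ro.from_matrix(E.T@R).as_rotvec().round(2).tolist(),p.round(3))
    print(s['wrist_force'].round(1))
E
python3 -c "
from h import *
rows([(106.5,0),(104,0),(101,1),(98,3),(95,5),(92,7),(89,9),(86,11),(83,13),(80,15),(77,17)])"
```

```text
(106.5, 0) [0.0, 1.0, -0.0] [-0.0, -0.0, -0.0] [ 0.578 -0.324  0.31 ]
(104, 0) [-10.0, 1.0, -3.0] [-0.0, -0.0, -0.0] [ 0.577 -0.315  0.313]
(101, 1) [-22.0, 1.0, -10.0] [-0.0, -0.02, -0.0] [ 0.575 -0.303  0.32 ]
(98, 3) [-33.0, 1.0, -19.0] [-0.0, -0.05, -0.0] [ 0.573 -0.291  0.329]
(95, 5) [-45.0, 1.0, -28.0] [-0.0, -0.09, -0.0] [ 0.571 -0.28   0.338]
(92, 7) [-56.0, 1.0, -36.0] [-0.0, -0.12, -0.0] [ 0.57  -0.269  0.346]
(89, 9) [-67.0, 1.0, -43.0] [-0.0, -0.16, -0.0] [ 0.568 -0.258  0.353]
(86, 11) [-78.0, 1.0, -50.0] [-0.0, -0.19, -0.0] [ 0.567 -0.247  0.36 ]
(83, 13) [-89.0, 1.0, -56.0] [-0.0, -0.23, -0.0] [ 0.565 -0.236  0.366]
(80, 15) [-99.0, 1.0, -61.0] [-0.0, -0.26, -0.0] [ 0.563 -0.226  0.371]
(77, 17) [-109.0, 1.0, -65.0] [-0.0, -0.3, -0.0] [ 0.562 -0.216  0.376]
[ 1.   0.1 -2. ]
```

move_arm:
  series:
    - {"grip": 0, "xyz": [-10, 0, -3], "angular": [0, 0, 0]}
    - {"grip": 0, "xyz": [-22, 0, -10], "angular": [0, -0.02, 0]}
    - {"grip": 0, "xyz": [-33, 0, -19], "angular": [0, -0.05, 0]}
    - {"grip": 0, "xyz": [-45, 0, -28], "angular": [0, -0.09, 0]}
    - {"grip": 0, "xyz": [-56, 0, -36], "angular": [0, -0.12, 0]}
    - {"grip": 0, "xyz": [-67, 0, -43], "angular": [0, -0.16, 0]}
    - {"grip": 0, "xyz": [-78, 0, -50], "angular": [0, -0.19, 0]}

```text
time_s: 27.7
tcp_pos: [0.5675, -0.246, 0.3608]
ee_rot: [[0.145, -0.989, -0.028], [-0.971, -0.148, 0.188], [-0.19, -0.001, -0.982]]
wrist_force: [0.5, -1.6, -3.4]
gripper_width: 0.274
gripper_force: 30.0
```

```bash
python3 -c "
from h import *
t=cap('top');s=cap('scene'); 
o=np.zeros((400,800,3),np.uint8)
o[:400,:400]=cv2.resize(t['img'][150:270,280:400],(400,400),interpolation=2)
o[:400,400:]=cv2.resize(s['img'][90:230,260:400],(400,400),interpolation=2)
cv2.imwrite('pics/m4.png',o[:,:,::-1])
rows([(86,11),(83,13),(80,15),(77,17),(74,19),(71,21),(68,23),(65,25),(62,27),(59,29)])"
```

```text
(86, 11) [1.0, 2.0, 2.0] [-0.0, -0.0, 0.0] [ 0.567 -0.247  0.36 ]
(83, 13) [-11.0, 1.0, -2.0] [-0.0, -0.04, 0.0] [ 0.565 -0.236  0.366]
(80, 15) [-22.0, 1.0, -5.0] [-0.0, -0.07, 0.0] [ 0.563 -0.226  0.371]
(77, 17) [-33.0, 1.0, -8.0] [-0.0, -0.11, 0.0] [ 0.562 -0.216  0.376]
(74, 19) [-43.0, 1.0, -10.0] [-0.0, -0.14, 0.0] [ 0.56  -0.207  0.379]
(71, 21) [-53.0, 1.0, -11.0] [-0.0, -0.18, 0.0] [ 0.559 -0.197  0.382]
(68, 23) [-62.0, 1.0, -11.0] [-0.0, -0.21, 0.0] [ 0.558 -0.189  0.385]
(65, 25) [-70.0, 1.0, -12.0] [-0.0, -0.25, 0.0] [ 0.557 -0.18   0.386]
(62, 27) [-78.0, 1.0, -11.0] [-0.0, -0.28, 0.0] [ 0.555 -0.173  0.387]
(59, 29) [-85.0, 1.0, -10.0] [-0.0, -0.32, 0.0] [ 0.554 -0.165  0.388]
[ 0.6  0.2 -2.2]
```

View pics/m4.png

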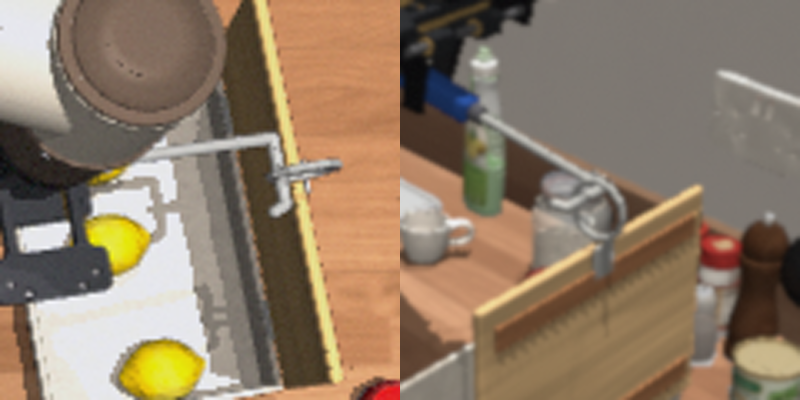

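The lid is following, now roughly upright, and the bar is seated on the front of the ring. Continuing.

move_arm:
  series:
    - {"grip": 0, "xyz": [-11, 1, -2], "angular": [0, -0.04, 0]}
    - {"grip": 0, "xyz": [-22, 1, -5], "angular": [0, -0.07, 0]}
    - {"grip": 0, "xyz": [-33, 1, -8], "angular": [0, -0.11, 0]}
    - {"grip": 0, "xyz": [-43, 1, -10], "angular": [0, -0.14, 0]}
    - {"grip": 0, "xyz": [-53, 1, -11], "angular": [0, -0.18, 0]}
    - {"grip": 0, "xyz": [-62, 1, -11], "angular": [0, -0.21, 0]}
    - {"grip": 0, "xyz": [-70, 1, -12], "angular": [0, -0.25, 0]}
    - {"grip": 0, "xyz": [-78, 1, -11], "angular": [0, -0.28, 0]}
    - {"grip": 0, "xyz": [-85, 1, -10], "angular": [0, -0.32, 0]}

```text
time_s: 28.7
tcp_pos: [0.5542, -0.1657, 0.3863]
ee_rot: [[0.129, -0.989, -0.072], [-0.863, -0.148, 0.484], [-0.489, -0.0, -0.872]]
wrist_force: [-0.2, -1.9, -1.4]
gripper_width: 0.268
gripper_force: 30.0
```

```bash
python3 -c "
from h import *
rows([(59,29),(56,31),(53,33),(50,35),(47,37),(44,39),(41,41),(38,43),(35,45),(32,47)]);print(r.sense()['joints'].round(0))"
```

```text
(59, 29) [-1.0, -0.0, -1.0] [-0.0, 0.01, 0.0] [ 0.554 -0.165  0.388]
(56, 31) [-7.0, -0.0, 3.0] [-0.0, -0.03, 0.0] [ 0.553 -0.158  0.387]
(53, 33) [-12.0, -0.0, 7.0] [-0.0, -0.06, 0.0] [ 0.552 -0.152  0.386]
(50, 35) [-16.0, -0.0, 11.0] [-0.0, -0.1, 0.0] [ 0.552 -0.147  0.384]
(47, 37) [-19.0, -0.0, 16.0] [-0.0, -0.13, 0.0] [ 0.551 -0.142  0.382]
(44, 39) [-22.0, -0.0, 21.0] [-0.0, -0.17, 0.0] [ 0.55  -0.137  0.379]
(41, 41) [-23.0, -0.0, 26.0] [-0.0, -0.2, 0.0] [ 0.55  -0.133  0.375]
(38, 43) [-24.0, -0.0, 31.0] [-0.0, -0.24, 0.0] [ 0.549 -0.13   0.371]
(35, 45) [-24.0, -0.0, 36.0] [-0.0, -0.27, 0.0] [ 0.549 -0.128  0.366]
(32, 47) [-23.0, -0.0, 42.0] [-0.0, -0.31, 0.0] [ 0.548 -0.126  0.361]
[-0.2 -1.9 -1.4]
[ -15.   22.   24.  -27. -104.   20.]
```

move_arm:
  series:
    - {"grip": 0, "xyz": [-7, 0, 3], "angular": [0, -0.03, 0]}
    - {"grip": 0, "xyz": [-12, 0, 7], "angular": [0, -0.06, 0]}
    - {"grip": 0, "xyz": [-16, 0, 11], "angular": [0, -0.1, 0]}
    - {"grip": 0, "xyz": [-19, 0, 16], "angular": [0, -0.13, 0]}
    - {"grip": 0, "xyz": [-22, 0, 21], "angular": [0, -0.17, 0]}
    - {"grip": 0, "xyz": [-23, 0, 26], "angular": [0, -0.2, 0]}
    - {"grip": 0, "xyz": [-24, 0, 31], "angular": [0, -0.24, 0]}
    - {"grip": 0, "xyz": [-24, 0, 36], "angular": [0, -0.27, 0]}
    - {"grip": 0, "xyz": [-23, 0, 42], "angular": [0, -0.31, 0]}

```text
time_s: 29.6
tcp_pos: [0.5484, -0.126, 0.3605]
ee_rot: [[0.101, -0.989, -0.108], [-0.674, -0.148, 0.724], [-0.732, -0.001, -0.681]]
wrist_force: [0.1, -0.6, -1.2]
gripper_width: 0.273
gripper_force: 30.0
```

```bash
python3 -c "
from h import *
t=cap('top');s=cap('scene'); 
o=np.zeros((400,800,3),np.uint8)
o[:400,:400]=cv2.resize(t['img'][150:290,260:400],(400,400),interpolation=2)
o[:400,400:]=cv2.resize(s['img'][110:290,220:400],(400,400),interpolation=2)
cv2.imwrite('pics/m5.png',o[:,:,::-1])
rows([(32,47),(29,49),(26,50),(23,50),(20,50),(17,50),(14,50),(11,50),(8,50),(5,50),(2,50)]);print(r.sense()['joints'].round(0))"
```

```text
(32, 47) [-2.0, -0.0, -1.0] [0.0, 0.0, -0.0] [ 0.548 -0.126  0.361]
(29, 49) [2.0, -0.0, 4.0] [0.0, -0.03, -0.0] [ 0.548 -0.125  0.355]
(26, 50) [6.0, -0.0, 12.0] [0.0, -0.05, -0.0] [ 0.548 -0.122  0.346]
(23, 50) [10.0, -0.0, 23.0] [0.0, -0.05, -0.0] [ 0.547 -0.116  0.335]
(20, 50) [15.0, -0.0, 35.0] [0.0, -0.05, -0.0] [ 0.546 -0.112  0.324]
(17, 50) [21.0, -0.0, 46.0] [0.0, -0.05, -0.0] [ 0.546 -0.107  0.312]
(14, 50) [27.0, -1.0, 56.0] [0.0, -0.05, -0.0] [ 0.545 -0.104  0.3  ]
(11, 50) [34.0, -1.0, 66.0] [0.0, -0.05, -0.0] [ 0.545 -0.101  0.288]
(8, 50) [42.0, -1.0, 76.0] [0.0, -0.05, -0.0] [ 0.544 -0.099  0.276]
(5, 50) [49.0, -1.0, 86.0] [0.0, -0.05, -0.0] [ 0.544 -0.097  0.264]
(2, 50) [58.0, -1.0, 95.0] [0.0, -0.05, -0.0] [ 0.544 -0.096  0.251]
[ 0.2 -0.4 -2. ]
[ -20.   25.   23.  -43. -109.   21.]
```

View pics/m5.png

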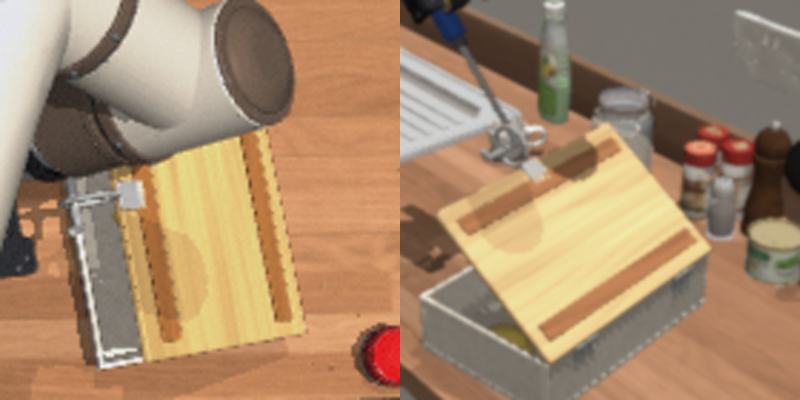

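The lid is about 38° open and the pole is still seated. Continuing slowly.

move_arm:
  series:
    - {"grip": 0, "xyz": [2, 0, 4], "angular": [0, -0.03, 0]}
    - {"grip": 0, "xyz": [6, 0, 12], "angular": [0, -0.05, 0]}
    - {"grip": 0, "xyz": [10, 0, 23], "angular": [0, -0.05, 0]}
    - {"grip": 0, "xyz": [15, 0, 35], "angular": [0, -0.05, 0]}
    - {"grip": 0, "xyz": [21, 0, 46], "angular": [0, -0.05, 0]}
    - {"grip": 0, "xyz": [27, 0, 56], "angular": [0, -0.05, 0]}
    - {"grip": 0, "xyz": [34, 0, 66], "angular": [0, -0.05, 0]}
    - {"grip": 0, "xyz": [38, 0, 72], "angular": [0, -0.05, 0]}

```text
time_s: 30.5
tcp_pos: [0.5442, -0.0992, 0.2821]
ee_rot: [[0.094, -0.989, -0.114], [-0.637, -0.148, 0.756], [-0.765, 0.001, -0.644]]
wrist_force: [0.3, -0.6, -1.2]
gripper_width: 0.272
gripper_force: 30.0
```

```bash
python3 -c "
from h import *
rows([(9,50),(7,50),(5,50),(3,50),(1.5,50),(0,50),(-1,50),(-2,50),(-3,50),(-4,50),(-5,50)])"
```

```text
(9, 50) [2.0, -0.0, 1.0] [0.0, -0.0, -0.0] [ 0.544 -0.099  0.28 ]
(7, 50) [7.0, -0.0, 7.0] [0.0, -0.0, -0.0] [ 0.544 -0.098  0.272]
(5, 50) [13.0, -0.0, 13.0] [0.0, -0.0, -0.0] [ 0.544 -0.097  0.264]
(3, 50) [18.0, -0.0, 19.0] [0.0, -0.0, -0.0] [ 0.544 -0.096  0.256]
(1.5, 50) [23.0, -0.0, 24.0] [0.0, -0.0, -0.0] [ 0.544 -0.096  0.249]
(0, 50) [28.0, -0.0, 28.0] [0.0, -0.0, -0.0] [ 0.544 -0.096  0.243]
(-1, 50) [31.0, -0.0, 30.0] [0.0, -0.0, -0.0] [ 0.544 -0.096  0.239]
(-2, 50) [34.0, -0.0, 33.0] [0.0, -0.0, -0.0] [ 0.544 -0.096  0.235]
(-3, 50) [37.0, -0.0, 36.0] [0.0, -0.0, -0.0] [ 0.544 -0.096  0.231]
(-4, 50) [40.0, -0.0, 38.0] [0.0, -0.0, -0.0] [ 0.544 -0.096  0.227]
(-5, 50) [44.0, -0.0, 41.0] [0.0, -0.0, -0.0] [ 0.544 -0.096  0.223]
[ 0.3 -0.6 -1.2]
```

move_arm:
  series:
    - {"grip": 0, "xyz": [5, 0, 4], "angular": [0, 0, 0]}
    - {"grip": 0, "xyz": [9, 0, 8], "angular": [0, 0, 0]}
    - {"grip": 0, "xyz": [13, 0, 13], "angular": [0, 0, 0]}
    - {"grip": 0, "xyz": [18, 0, 19], "angular": [0, 0, 0]}
    - {"grip": 0, "xyz": [23, 0, 24], "angular": [0, 0, 0]}
    - {"grip": 0, "xyz": [26, 0, 26], "angular": [0, 0, 0]}
    - {"grip": 0, "xyz": [28, 0, 28], "angular": [0, 0, 0]}
    - {"grip": 0, "xyz": [31, 0, 30], "angular": [0, 0, 0]}
    - {"grip": 0, "xyz": [31, 0, 30], "angular": [0, 0, 0]}

```text
time_s: 31.4
tcp_pos: [0.544, -0.0969, 0.24]
ee_rot: [[0.095, -0.989, -0.113], [-0.638, -0.147, 0.756], [-0.765, 0.001, -0.645]]
wrist_force: [-0.6, 0.4, -1.0]
gripper_width: 0.274
gripper_force: 30.0
```

```bash
python3 -c "
from h import *
t=cap('top');s=cap('scene'); 
o=np.zeros((400,800,3),np.uint8)
o[:400,:400]=cv2.resize(t['img'][150:290,260:400],(400,400),interpolation=2)
o[:400,400:]=cv2.resize(s['img'][150:310,220:380],(400,400),interpolation=2)
cv2.imwrite('pics/m6.png',o[:,:,::-1])
rows([(-1,50),(-2,50),(-3,50),(-4,50),(-5,50),(-6,50)])"
```

```text
(-1, 50) [0.0, -0.0, 2.0] [-0.0, -0.0, -0.0] [ 0.544 -0.096  0.239]
(-2, 50) [3.0, -0.0, 4.0] [-0.0, -0.0, -0.0] [ 0.544 -0.096  0.235]
(-3, 50) [7.0, -0.0, 7.0] [-0.0, -0.0, -0.0] [ 0.544 -0.096  0.231]
(-4, 50) [10.0, -0.0, 10.0] [-0.0, -0.0, -0.0] [ 0.544 -0.096  0.227]
(-5, 50) [13.0, -0.0, 12.0] [-0.0, -0.0, -0.0] [ 0.544 -0.096  0.223]
(-6, 50) [17.0, -0.0, 14.0] [-0.0, -0.0, -0.0] [ 0.544 -0.097  0.219]
[ 0.4  0.4 -1.3]
```

View pics/m6.png

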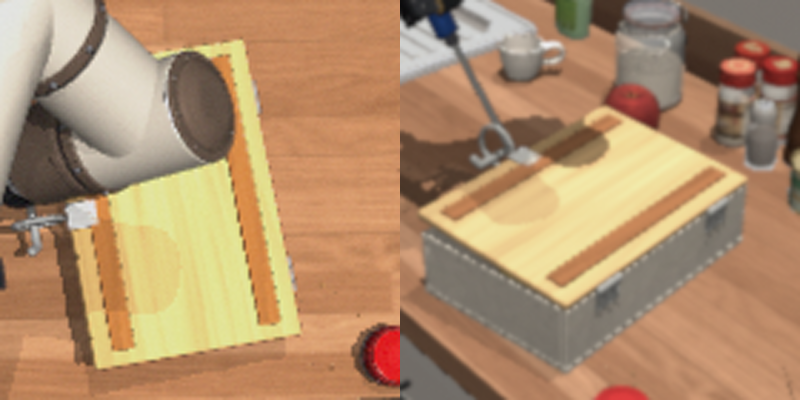

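The lid is nearly shut, with a small gap at the front rim. I'll push down gently.

move_arm:
  series:
    - {"grip": 0, "xyz": [2, 0, 3], "angular": [0, 0, 0]}
    - {"grip": 0, "xyz": [4, 0, 4], "angular": [0, 0, 0]}
    - {"grip": 0, "xyz": [6, 0, 6], "angular": [0, 0, 0]}
    - {"grip": 0, "xyz": [8, 0, 8], "angular": [0, 0, 0]}
    - {"grip": 0, "xyz": [10, 0, 9], "angular": [0, 0, 0]}
    - {"grip": 0, "xyz": [10, 0, 9], "angular": [0, 0, 0]}

```text
time_s: 32.1
tcp_pos: [0.5438, -0.0964, 0.2266]
ee_rot: [[0.094, -0.989, -0.113], [-0.638, -0.147, 0.756], [-0.765, 0.001, -0.644]]
wrist_force: [0.7, 0.5, -1.8]
gripper_width: 0.273
gripper_force: 30.0
```

move_arm:
  series:
    - {"grip": 0, "xyz": [2, 0, 1], "angular": [0, 0, 0]}
    - {"grip": 0, "xyz": [3, 0, 3], "angular": [0, 0, 0]}
    - {"grip": 0, "xyz": [3, 0, 3], "angular": [0, 0, 0]}

```text
time_s: 32.4
tcp_pos: [0.5438, -0.0961, 0.2225]
ee_rot: [[0.095, -0.989, -0.113], [-0.638, -0.147, 0.756], [-0.764, 0.001, -0.645]]
wrist_force: [-0.1, -0.8, -1.4]
gripper_width: 0.274
gripper_force: 30.0
```

```bash
python3 -c "
from h import *
t=cap('top');s=cap('scene'); print(s['s']['wrist_force'])
o=np.zeros((400,800,3),np.uint8)
o[:400,:400]=cv2.resize(t['img'][200:280,260:340],(400,400),interpolation=2)
o[:400,400:]=cv2.resize(s['img'][200:310,220:330],(400,400),interpolation=2)
cv2.imwrite('pics/m7.png',o[:,:,::-1])"
```

```text
[-0.31322685 -0.24830271 -1.12261492]
```

View pics/m7.png

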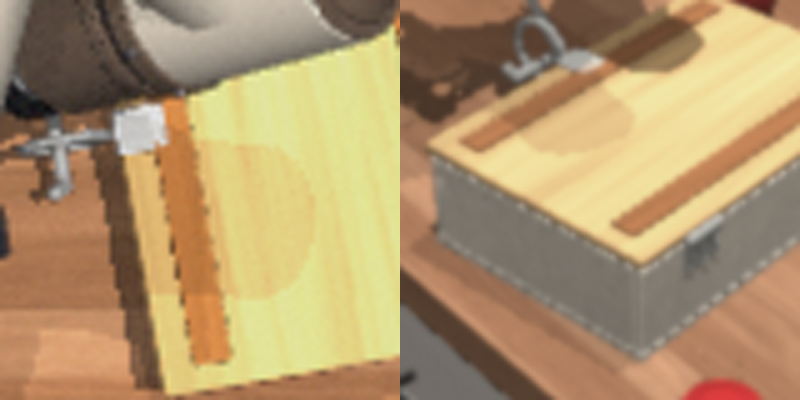

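move_arm:
  series:
    - {"grip": 0, "xyz": [2, 0, 1], "angular": [0, 0, 0]}
    - {"grip": 0, "xyz": [3, 0, 3], "angular": [0, 0, 0]}
    - {"grip": 0, "xyz": [3, 0, 3], "angular": [0, 0, 0]}

```text
time_s: 32.8
tcp_pos: [0.5439, -0.0956, 0.2186]
ee_rot: [[0.095, -0.989, -0.113], [-0.638, -0.148, 0.756], [-0.764, -0.0, -0.645]]
wrist_force: [0.0, 0.0, -0.2]
gripper_width: 0.273
gripper_force: 30.0
```

move_arm:
  series:
    - {"grip": 0, "xyz": [2, 0, 1], "angular": [0, 0, 0]}
    - {"grip": 0, "xyz": [2, 0, 2], "angular": [0, 0, 0]}
    - {"grip": 0, "xyz": [2, 0, 2], "angular": [0, 0, 0]}

```text
time_s: 33.1
tcp_pos: [0.5439, -0.0951, 0.216]
ee_rot: [[0.096, -0.989, -0.113], [-0.637, -0.148, 0.756], [-0.765, -0.0, -0.644]]
wrist_force: [0.6, 2.5, 3.0]
gripper_width: 0.272
gripper_force: 30.0
```

move_arm:
  series:
    - {"grip": 0, "xyz": [2, 0, 1], "angular": [0, 0, 0]}
    - {"grip": 0, "xyz": [2, 0, 2], "angular": [0, 0, 0]}
    - {"grip": 0, "xyz": [2, 0, 2], "angular": [0, 0, 0]}

```text
time_s: 33.4
tcp_pos: [0.5438, -0.0938, 0.214]
ee_rot: [[0.097, -0.989, -0.113], [-0.635, -0.149, 0.758], [-0.766, -0.001, -0.643]]
wrist_force: [0.4, 4.8, 5.5]
gripper_width: 0.274
gripper_force: 30.0
```

The force has risen to about 7 N against a lid that needs 3 N, so it's seated. I'll centre the bar in the ring and withdraw it sideways.

move_arm:
  series:
    - {"grip": 0, "xyz": [-5, 0, -4], "angular": [0, 0, 0]}
    - {"grip": 0, "xyz": [-10, 0, -9], "angular": [0, 0, 0]}
    - {"grip": 0, "xyz": [-13, 0, -12], "angular": [0, 0, 0]}
    - {"grip": 0, "xyz": [-13, 0, -12], "angular": [0, 0, 0]}

```text
time_s: 33.8
tcp_pos: [0.5441, -0.0966, 0.2312]
ee_rot: [[0.096, -0.989, -0.111], [-0.639, -0.147, 0.755], [-0.763, -0.001, -0.646]]
wrist_force: [-0.3, 0.3, -0.9]
gripper_width: 0.271
gripper_force: 30.0
```

```bash
python3 -c "
from h import *
t=cap('top');s=cap('scene'); 
o=np.zeros((400,800,3),np.uint8)
o[:400,:400]=cv2.resize(t['img'][190:250,250:310],(400,400),interpolation=2)
o[:400,400:]=cv2.resize(s['img'][180:300,220:340],(400,400),interpolation=2)
cv2.imwrite('pics/m8.png',o[:,:,::-1])"
```

```text
(no output)
```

View pics/m8.png

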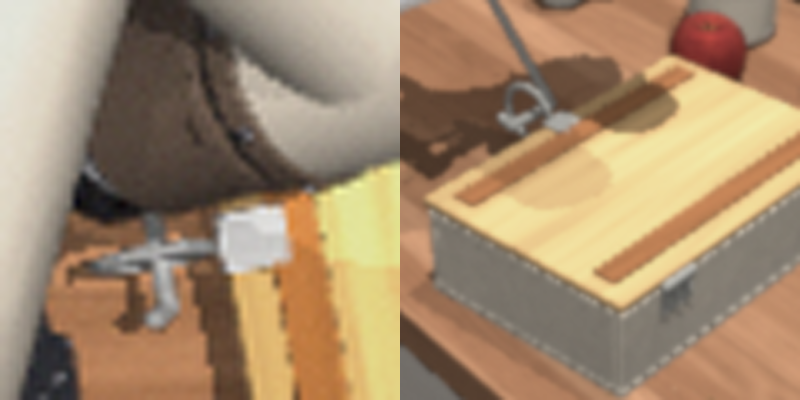

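The lid is flush on the rim and the bar is near the ring centre. Withdrawing.

move_arm:
  series:
    - {"grip": 0, "xyz": [-1, -6, -1], "angular": [0, 0, 0]}
    - {"grip": 0, "xyz": [-1, -13, -1], "angular": [0, 0, 0]}
    - {"grip": 0, "xyz": [-1, -20, -1], "angular": [0, 0, 0]}
    - {"grip": 0, "xyz": [-1, -27, -1], "angular": [0, 0, 0]}
    - {"grip": 0, "xyz": [-1, -27, -1], "angular": [0, 0, 0]}

```text
time_s: 34.4
tcp_pos: [0.5715, -0.0919, 0.2316]
ee_rot: [[0.095, -0.989, -0.113], [-0.638, -0.148, 0.756], [-0.764, -0.0, -0.645]]
wrist_force: [0.9, 0.9, -2.6]
gripper_width: 0.271
gripper_force: 30.0
```

move_arm:
  series:
    - {"grip": 0, "xyz": [0, -7, 0], "angular": [0, 0, 0]}
    - {"grip": 0, "xyz": [0, -14, 0], "angular": [0, 0, 0]}
    - {"grip": 0, "xyz": [0, -21, 0], "angular": [0, 0, 0]}
    - {"grip": 0, "xyz": [0, -28, 0], "angular": [0, 0, 0]}
    - {"grip": 0, "xyz": [0, -35, 0], "angular": [0, 0, 0]}
    - {"grip": 0, "xyz": [0, -42, 0], "angular": [0, 0, 0]}
    - {"grip": 0, "xyz": [0, -42, 0], "angular": [0, 0, 0]}

```text
time_s: 35.1
tcp_pos: [0.6129, -0.0858, 0.2317]
ee_rot: [[0.095, -0.989, -0.113], [-0.638, -0.148, 0.756], [-0.764, -0.0, -0.645]]
wrist_force: [-0.7, 0.1, -1.7]
gripper_width: 0.274
gripper_force: 30.0
```

```bash
python3 -c "
from h import *
s=cap('scene'); 
cv2.imwrite('pics/m9.png',cv2.resize(s['img'][150:310,200:360],(480,480),interpolation=2)[:,:,::-1])
plan([.48,-.05,.36],Rt(-85.2))"
```

```text
xyz [-133.5, 125.7, -40.5] ang [0.028, 0.87, 0.06] n 5.8
```

View pics/m9.png

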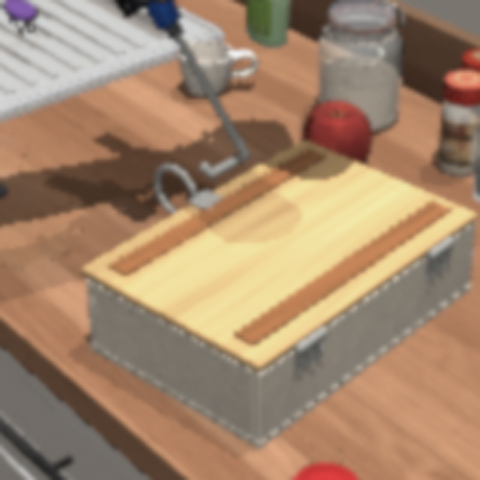

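The hook is clear of the ring and the lid is shut. I've now viewed 15 pictures, one over the allowance of 14, so from here I'll check by numbers only. Next I lift clear and level the pole.

move_arm:
  series:
    - {"grip": 0, "xyz": [-15, 0, -13], "angular": [0, 0, 0]}
    - {"grip": 0, "xyz": [-40, 0, -33], "angular": [0, 0, 0]}
    - {"grip": 0, "xyz": [-70, 0, -58], "angular": [0, 0, 0]}
    - {"grip": 0, "xyz": [-100, 0, -84], "angular": [0, 0, 0]}
    - {"grip": 0, "xyz": [-100, 0, -84], "angular": [0, 0, 0]}

```text
time_s: 35.65
tcp_pos: [0.6125, -0.0867, 0.3717]
ee_rot: [[0.107, -0.989, -0.103], [-0.642, -0.148, 0.752], [-0.759, -0.014, -0.651]]
wrist_force: [0.1, 0.7, -0.5]
gripper_width: 0.272
gripper_force: 30.0
```

```bash
python3 -c "
from h import *
plan([.434,.062,.345],Rt(-85.2))"
```

```text
xyz [-94.4, 155.0, 147.7] ang [0.014, 0.862, 0.067] n 5.8
```

move_arm:
  series:
    - {"grip": 0, "xyz": [-6, 10, 10], "angular": [0, 0.06, 0]}
    - {"grip": 0, "xyz": [-18, 29, 28], "angular": [0, 0.16, 0.01]}
    - {"grip": 0, "xyz": [-30, 49, 47], "angular": [0, 0.27, 0.02]}
    - {"grip": 0, "xyz": [-42, 69, 66], "angular": [0, 0.38, 0.03]}
    - {"grip": 0, "xyz": [-54, 89, 85], "angular": [0, 0.49, 0.04]}
    - {"grip": 0, "xyz": [-66, 109, 104], "angular": [0, 0.6, 0.05]}
    - {"grip": 0, "xyz": [-78, 128, 122], "angular": [0, 0.71, 0.06]}
    - {"grip": 0, "xyz": [-88, 145, 138], "angular": [0, 0.8, 0.066]}
    - {"grip": 0, "xyz": [-94, 155, 148], "angular": [0.01, 0.862, 0.067]}
    - {"grip": 0, "xyz": [-94, 155, 148], "angular": [0.01, 0.862, 0.067]}

```text
time_s: 36.65
tcp_pos: [0.4305, 0.0646, 0.3397]
ee_rot: [[0.089, -0.996, -0.019], [-0.996, -0.089, 0.006], [-0.007, 0.019, -1.0]]
wrist_force: [0.1, 0.7, -1.7]
gripper_width: 0.269
gripper_force: 30.0
```

```bash
python3 -c "
from h import *
np.set_printoptions(precision=4,suppress=True)
plan([.4338,.062,.345],Rt(-85.2))
c=cap('wrist'); E=c['s']['ee_rot']
def inter(c):
    hsv=cv2.cvtColor(c['img'],cv2.COLOR_RGB2HSV); m=cv2.inRange(hsv,(105,150,40),(125,255,255))
    k=max(cv2.findContours(m,0,1)[0],key=cv2.contourArea).reshape(-1,2); y0=k[:,1].min(); print('handle front row',y0,'cols',k[k[:,1]<y0+12][:,0].min(),k[k[:,1]<y0+12][:,0].max(), 'bbox',k.min(0),k.max(0))
inter(c)
# level pole prediction: front end of blue top face at tool (0.053,+-.012,-.006)
for y in(-.012,.012): print(proj(c,c['s']['tcp_pos']+E@np.array([.055,y,-.006])))
# rod pixels: scene cam
s=cap('scene')
for d in(.06,.2): print('pred scene',d,proj(s,c['s']['tcp_pos']+E@np.array([d,0,.006])))
cv2.imwrite('pics/x.png',s['img'])
g=cv2.cvtColor(s['img'],cv2.COLOR_RGB2HSV); m=cv2.inRange(g,(105,150,40),(125,255,255)); k=max(cv2.findContours(m,0,1)[0],key=cv2.contourArea).reshape(-1,2); print('scene handle',cv2.minAreaRect(k),k[k[:,0].argmax()],k[k[:,0].argmin()])
for d in(-.085,.055): print('pred',proj(s,c['s']['tcp_pos']+E@np.array([d,0,.006])))
"
```

```text
xyz [2.8, -3.0, -5.4] ang [0.019, 0.007, 0.006] n 0.1
handle front row 172 cols 250 303 bbox [249 172] [304 289]
[249.7098 169.9523]
[311.2418 169.926 ]
pred scene 0.06 [176.4936 113.8135]
pred scene 0.2 [207.6147 127.5845]
scene handle ((167.45001220703125, 108.6500015258789), (12.649110794067383, 9.17060375213623), 18.434947967529297) [174 109] [162 105]
pred [148.1109 101.2543]
pred [175.4539 113.3535]
```

move_arm:
  series:
    - {"grip": 0, "xyz": [0, 0, 0], "angular": [0, 0, 0]}
    - {"grip": 0, "xyz": [0, 0, 0], "angular": [0, 0, 0]}

```text
time_s: 36.95
tcp_pos: [0.4337, 0.0625, 0.3392]
ee_rot: [[0.083, -0.996, -0.019], [-0.997, -0.083, 0.006], [-0.008, 0.019, -1.0]]
wrist_force: [0.4, 0.5, -2.2]
gripper_width: 0.273
gripper_force: 30.0
```

```bash
python3 -c "
from h import *
plan([.4338,.062,.345],Rt(-85.2))"
```

```text
xyz [0.5, 0.1, -5.8] ang [0.019, 0.008, -0.001] n 0.1
```

move_arm:
  series:
    - {"grip": 0, "xyz": [0, 0, 0], "angular": [0.019, 0.008, 0]}
    - {"grip": 0, "xyz": [0, 0, 0], "angular": [0.019, 0.008, 0]}
    - {"grip": 0, "xyz": [0, 0, 0], "angular": [0.019, 0.008, 0]}

```text
time_s: 37.25
tcp_pos: [0.4332, 0.0629, 0.339]
ee_rot: [[0.084, -0.996, 0.0], [-0.996, -0.084, -0.001], [0.001, 0.0, -1.0]]
wrist_force: [-0.0, -0.6, -2.0]
gripper_width: 0.275
gripper_force: 30.0
```

```bash
python3 -c "
from h import *
plan([.4338,.062,.12],Rt(-85.2))"
```

```text
xyz [0.8, -0.5, 219.0] ang [0.0, -0.001, 0.001] n 4.4
```

move_arm:
  series:
    - {"grip": 0, "xyz": [1, -0.5, 20], "angular": [0, 0, 0]}
    - {"grip": 0, "xyz": [1, -0.5, 55], "angular": [0, 0, 0]}
    - {"grip": 0, "xyz": [1, -0.5, 95], "angular": [0, 0, 0]}
    - {"grip": 0, "xyz": [1, -0.5, 135], "angular": [0, 0, 0]}
    - {"grip": 0, "xyz": [1, -0.5, 175], "angular": [0, 0, 0]}
    - {"grip": 0, "xyz": [1, -0.5, 205], "angular": [0, 0, 0]}
    - {"grip": 0, "xyz": [1, -0.5, 219], "angular": [0, 0, 0]}
    - {"grip": 0, "xyz": [1, -0.5, 219], "angular": [0, 0, 0]}
    - {"grip": 0, "xyz": [1, -0.5, 219], "angular": [0, 0, 0]}

```text
time_s: 38.15
tcp_pos: [0.4346, 0.0623, 0.1205]
ee_rot: [[0.085, -0.996, 0.001], [-0.996, -0.085, -0.001], [0.001, -0.001, -1.0]]
wrist_force: [0.5, -0.6, -1.8]
gripper_width: 0.272
gripper_force: 30.0
```

```bash
python3 -c "
from h import *
plan([.4338,.062,.0625],Rt(-85.2))"
```

```text
xyz [0.2, 0.9, 58.0] ang [-0.001, -0.001, 0.002] n 1.2
```

move_arm:
  series:
    - {"grip": 0, "xyz": [0, 1, 12], "angular": [0, 0, 0]}
    - {"grip": 0, "xyz": [0, 1, 25], "angular": [0, 0, 0]}
    - {"grip": 0, "xyz": [0, 1, 38], "angular": [0, 0, 0]}
    - {"grip": 0, "xyz": [0, 1, 48], "angular": [0, 0, 0]}
    - {"grip": 0, "xyz": [0, 1, 54], "angular": [0, 0, 0]}
    - {"grip": 0, "xyz": [0, 1, 54], "angular": [0, 0, 0]}

```text
time_s: 38.75
tcp_pos: [0.433, 0.062, 0.066]
ee_rot: [[0.085, -0.996, 0.0], [-0.996, -0.085, -0.001], [0.001, 0.0, -1.0]]
wrist_force: [-0.1, -0.2, -1.3]
gripper_width: 0.276
gripper_force: 30.0
```

move_arm:
  series:
    - {"grip": 0, "xyz": [0, 0, 2], "angular": [0, 0, 0]}
    - {"grip": 0, "xyz": [0, 0, 3], "angular": [0, 0, 0]}
    - {"grip": 0, "xyz": [0, 0, 3], "angular": [0, 0, 0]}

```text
time_s: 39.05
tcp_pos: [0.4331, 0.0621, 0.0633]
ee_rot: [[0.085, -0.996, 0.001], [-0.996, -0.085, -0.001], [0.001, -0.001, -1.0]]
wrist_force: [-0.1, -0.0, -1.7]
gripper_width: 0.272
gripper_force: 30.0
```

move_arm:
  series:
    - {"grip": 0, "xyz": [0, 0, 1], "angular": [0, 0, 0]}
    - {"grip": 0, "xyz": [0, 0, 1], "angular": [0, 0, 0]}
    - {"grip": 0.26, "xyz": [0, 0, 1], "angular": [0, 0, 0]}
    - {"grip": 0.29, "xyz": [0, 0, 1], "angular": [0, 0, 0]}
    - {"grip": 0.33, "xyz": [0, 0, 1], "angular": [0, 0, 0]}
    - {"grip": 0.45, "xyz": [0, 0, 1], "angular": [0, 0, 0]}
    - {"grip": 0.8, "xyz": [0, 0, 1], "angular": [0, 0, 0]}
    - {"grip": 1, "xyz": [0, 0, 1], "angular": [0, 0, 0]}
    - {"grip": 1, "xyz": [0, 0, 1], "angular": [0, 0, 0]}
    - {"grip": 1, "xyz": [0, 0, 1], "angular": [0, 0, 0]}

```text
time_s: 40.05
tcp_pos: [0.4329, 0.0619, 0.062]
ee_rot: [[0.085, -0.996, 0.0], [-0.996, -0.085, -0.001], [0.001, -0.0, -1.0]]
wrist_force: [-0.5, 0.5, -0.4]
gripper_width: 0.705
gripper_force: 0.0
```

move_arm:
  series:
    - {"grip": 1, "xyz": [0, 0, 0], "angular": [0, 0, 0]}
    - {"grip": 1, "xyz": [0, 0, 0], "angular": [0, 0, 0]}
    - {"grip": 1, "xyz": [0, 0, -15], "angular": [0, 0, 0]}
    - {"grip": 1, "xyz": [0, 0, -45], "angular": [0, 0, 0]}
    - {"grip": 1, "xyz": [0, 0, -90], "angular": [0, 0, 0]}
    - {"grip": 1, "xyz": [0, 0, -133], "angular": [0, 0, 0]}
    - {"grip": 1, "xyz": [0, 0, -133], "angular": [0, 0, 0]}
    - {"grip": 1, "xyz": [0, 0, -133], "angular": [0, 0, 0]}

```text
time_s: 40.85
tcp_pos: [0.4329, 0.0623, 0.1958]
ee_rot: [[0.085, -0.996, 0.002], [-0.996, -0.085, 0.001], [-0.001, -0.002, -1.0]]
wrist_force: [-1.1, -1.0, -0.6]
gripper_width: 0.999
gripper_force: 0.0
```

```bash
python3 -c "
from h import *
c=cap('wrist'); q,b=handle(c); print(c['s']['tcp_pos'],q,b)
print('before ((0.4366,.0444),(.0223,.0719),5.09), at tcp .4341,.0612,.1967')
a=cv2.imread('pics/w3.png')[:,:,::-1]; d=cv2.absdiff(a,c['img']).max(2)>60; print('diff px rows<250',d[:250].sum())
"
```

```text
[0.43286949 0.06226148 0.19581645] ((0.4354938268661499, 0.04908393323421478), (0.022020116448402405, 0.08213354647159576), 4.3584089279174805) [[0.42139474 0.08919524]
 [0.42763647 0.00729921]
 [0.44959292 0.00897263]
 [0.44335118 0.09086866]]
before ((0.4366,.0444),(.0223,.0719),5.09), at tcp .4341,.0612,.1967
diff px rows<250 1772
```

move_arm:
  series:
    - {"grip": 1, "xyz": [-40, -20, -30], "angular": [0, 0, 0]}
    - {"grip": 1, "xyz": [-80, -20, -60], "angular": [0, 0, 0]}
    - {"grip": 1, "xyz": [-120, -20, -80], "angular": [0, 0, 0]}
    - {"grip": 1, "xyz": [-160, -20, -80], "angular": [0, 0, 0]}
    - {"grip": 1, "xyz": [-200, -20, -80], "angular": [0, 0, 0]}
    - {"grip": 1, "xyz": [-200, -20, -80], "angular": [0, 0, 0]}
    - {"grip": 1, "xyz": [-200, -20, -80], "angular": [0, 0, 0]}

```text
time_s: 41.6
tcp_pos: [0.4349, 0.2634, 0.2725]
ee_rot: [[0.086, -0.996, -0.003], [-0.996, -0.086, -0.005], [0.004, 0.004, -1.0]]
wrist_force: [0.2, -1.1, 0.5]
gripper_width: 0.997
gripper_force: 0.0
```

```bash
python3 -c "
from h import *
t=cap('top');s=cap('scene')
t0=cv2.imread('pics/top0.png')[:,:,::-1];s0=cv2.imread('pics/scene0.png')[:,:,::-1]
def red(i,box):
    x0,y0,x1,y1=box; h=cv2.cvtColor(np.ascontiguousarray(i[y0:y1,x0:x1]),cv2.COLOR_RGB2HSV); m=cv2.inRange(h,(0,150,60),(6,255,255))|cv2.inRange(h,(172,150,60),(180,255,255)); M=cv2.moments(m,True); return round(M['m10']/M['m00']+x0,1),round(M['m01']/M['m00']+y0,1),M['m00']
for n,b in(('apple',(240,130,275,168)),('timer',(382,258,415,290))): print(n,red(t0,b),red(t['img'],b))
for nm,a,b,box in(('cup top',t0,t['img'],(168,130,200,165)),('cup scene',s0,s['img'],(258,160,286,184)),('pole top',t0,t['img'],(140,250,250,285))):
    x0,y0,x1,y1=box; print(nm,(cv2.absdiff(np.ascontiguousarray(a[y0:y1,x0:x1]),np.ascontiguousarray(b[y0:y1,x0:x1])).max(2)>50).sum())
print('yellow',[l[:2] for l in yellow(t)])
# lid: light wood quad in top view
h=cv2.cvtColor(t['img'],cv2.COLOR_RGB2HSV)[150:300,260:400]; print('lid hsv',h[80,60])
# scene: profile across front-right rim corner: lid shut top corners predicted
for x,y in((-.106,-.15),(-.106,.15),(.1,-.15),(.1,.15)): print(proj(t,inbin(x,y,.086)).round(1),proj(s,inbin(x,y,.086)).round(1))
hs=cv2.cvtColor(s['img'],cv2.COLOR_RGB2HSV); 
for n,c in(('t',t),('s',s)):
    H=cv2.cvtColor(c['img'],cv2.COLOR_RGB2HSV); m=cv2.inRange(H,(18,60,170),(32,200,255)); 
    K=max(cv2.findContours(cv2.morphologyEx(m,cv2.MORPH_CLOSE,np.ones((15,15))),0,1)[0],key=cv2.contourArea); print(n,cv2.contourArea(K),cv2.approxPolyDP(cv2.convexHull(K),6,True).reshape(-1,2).tolist())
"
```

```text
apple (258.0, 149.7, 456.0) (258.0, 149.7, 460.0)
timer (397.9, 274.1, 356.0) (397.8, 274.2, 359.0)
cup top 0
cup scene 0
pole top 55
yellow []
lid hsv [ 29  94 230]
[292.8 279.9] [226. 239.]
[274.7 175.3] [301.  196.1]
[365.8 267.3] [285.8 272.2]
[345.5 163.6] [359.1 221. ]
t 7419.5 [[344, 164], [364, 266], [293, 278], [275, 176]]
s 4642.5 [[357, 221], [284, 271], [229, 239], [298, 198]]
```

```bash
python3 -c "
from station import r
print(r.finish_job())"
```

```text
the job is handed in; nothing more can be done
None
```

I put all three lemons in the bin, shut the lid with the hook pole, laid the pole back in its cradle to within about 1 mm, and handed the job in at about 42 s. No garlic was visible, and the cup, apple and timer had not moved. I viewed 15 pictures where 14 were allowed, and the hand-in returned no verdict.

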